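Gauge a nested stack of brass cups and lock the depth probe

ROBOT

A 6-joint arm with a two-finger parallel gripper is mounted at the origin on a cart in front of the work surface, level with it; the furniture and walls round the work are solid. World frame = base frame: x ahead of the robot, y to its left, z up, the work surface at z = 0. Lengths are in m, angles in rad, forces in N, time in s.
With the tool pointing down it reaches from about 0.225 to 0.875 m from the base axis. Payload 3.4 kg.
Tool frame: the origin (TCP) lies at the very end of the fingers, on their centre line; the grasp point (between the pads) lies 19 mm behind it; z points along the fingers, x is the direction in which the jaws open and shut, and the axes are right-handed (so a half turn about z gives the same grasp; the last joint's range is limited). The gripper opens to 85 mm and grips with 20 to 120 N. Pads are 22 mm wide; open, the fingers measure 114 mm over their backs; the gripper's body (76 mm by 85 mm) begins 54 mm behind the grasp point. The pads swing forward as they close: fully open they stand 13 mm farther back than shut.
Start: joints at [-1.321, 0.276, 1.505, -0, 1.361, -0.121], TCP at [0.208, -0.536, 0.231] pointing down, gripper open.
Joint ranges: [-2.89, 2.89], [-0.75, 2.08], [0.22, 2.7], [-1.18, 4.32], [0.11, 2.71], [-2.7, 2.7]. Speed limits (rad/s): [2.57, 2.57, 3.14, 3.14, 3.14, 3.14].

INTERFACE

Orientations are given as a unit quaternion [w, x, y, z].
In Python, from rig import manip gives the robot as it stands.
- The arm moves only by the tool send_rows, never from a script. Its argument "increments" is a list of rows, each a list of 5 numbers: the opening, from 0 (shut) to 1 (fully open), then the shift along the tool's x, y, z in m, then the turn about the tool's z in rad. A call has 1 to 8 rows; each row shifts and turns the commanded pose from where the row before left it, along the tool's axes as they then stand; what a row does not reach is not made up. A row lasts 1/8 s, in which the tool goes at most 62.5 mm and 10.7 degrees, less where a joint would pass 70% of its speed; a pose out of reach is approached as far as the arm can. A call is refused whole if a number of a shift passes 0.0625 or a number of a turn 0.188, either way. A call with a gripper value outside its range is refused whole. The fingers move at their own pace and stop on an object; "squeeze" is the grip in N (left out, the last holds). Time passes only in rows, so rows that do not move let the fingers close. It gives the time, the measured TCP pose, the force and the opening at its end, in the units of the state.
- manip.get_state(): the state, without advancing time (a new reading comes with each control period).
- manip.get_image(name): name is "scene" or "top" or "wrist"; returns the picture (400x640x3 uint8, red, green, blue); there is no depth.
- manip.calibration(name): a dict with "fx", "fy", "cx", "cy" (pixels), "camera_from_world" (4x4, takes a point from world to camera coordinates). Camera axes: x right, y up, looking along -z (the intrinsics and any distortion apply to the point x, -y, -z); pixel columns grow to the right and rows downward; lengths in m; the calibration is good to about 2 mm. A picture is of the moment at which its call begins: read the wrist's pose just before it. calibration takes no time and is no camera call; for the wrist camera it gives the pose at the moment of the call.
- manip.sign_off(): hands the job in, once; it reports no verdict.
The state is a dict: "clock": time; "qpos": joint angles; "qd": joint speeds; "effort": joint torques, N m; "position": TCP position; "ee_rot": TCP orientation; "contact_force": force on the tool from outside, world axes, zero at the start; "moment": the same for the moment, N m; "width": finger opening in m.
Only numpy, scipy, OpenCV 4.12 (cv2) and the standard library are available. Lean on these libraries where they do the work, as an engineer would, in place of code of your own. Each camera call takes 0.05 s, during which the arm holds its last target.

TASK

Measure the stack of brass cups: unlock the depth probe and raise it out of the way, nest all the brass cups that are on the table upright into one stack in the round seat of the gauge's carriage, and after that push the carriage along to its end stop under the probe. Then lower the probe gently until it touches the floor of the top cup, close the red lock lever fully to keep it at that height, and let go; never force the probe while it is locked, and leave the other things on the table alone.

Things in the scene. Friction and masses are not known exactly. Their poses are not given: they have to be found in the camera images.
- cup_0: stepped brass cup, open on top, 28 mm tall: band 54 mm across from 12 to 28 mm up (bore 48 mm, inner floor 12 mm up), below it a foot 44 mm across, tapering to 37 mm in its lowest 6 mm; 120 g. Origin: centre of the underside, z up. Set into another cup it rests shoulder on rim, its underside 16 mm above the other's (2 mm play). Upright on the table at first; three or all four are present, the rest absent (None).
- cup_1: stepped brass cup, open on top, 28 mm tall: band 54 mm across from 12 to 28 mm up (bore 48 mm, inner floor 12 mm up), below it a foot 44 mm across, tapering to 37 mm in its lowest 6 mm; 120 g. Origin: centre of the underside, z up. Set into another cup it rests shoulder on rim, its underside 16 mm above the other's (2 mm play). Upright on the table at first; three or all four are present, the rest absent (None).
- cup_2: stepped brass cup, open on top, 28 mm tall: band 54 mm across from 12 to 28 mm up (bore 48 mm, inner floor 12 mm up), below it a foot 44 mm across, tapering to 37 mm in its lowest 6 mm; 120 g. Origin: centre of the underside, z up. Set into another cup it rests shoulder on rim, its underside 16 mm above the other's (2 mm play). Upright on the table at first; three or all four are present, the rest absent (None).
- cup_3: stepped brass cup, open on top, 28 mm tall: band 54 mm across from 12 to 28 mm up (bore 48 mm, inner floor 12 mm up), below it a foot 44 mm across, tapering to 37 mm in its lowest 6 mm; 120 g. Origin: centre of the underside, z up. Set into another cup it rests shoulder on rim, its underside 16 mm above the other's (2 mm play). Upright on the table at first; three or all four are present, the rest absent (None).
- station: grey fixed depth gauge; base 76 x 395 mm along its own y, 8 mm thick, track with an end stop at -y; square column (34 mm, 165 mm tall) at x 62, y -110 mm, head arm from it over the track (underside 135, top 159 mm above the table, 40 mm wide). Probe axis at x 0, y -110 mm. Origin on the table mid-track; x points away from the robot. Fixed in a run; place and yaw vary.
- carriage (a joint): travel in m of the steel carriage along the station's -y direction: 0 to 0.04 at the start (loading end), 0.200 against the end stop, where the seat stands under the probe. Friction about 1.5 N; stays where it is left.
- seat (a point): centre of the carriage's round seat, on its plate's top face, 22 mm above the table. A ring 7 mm high, bore 48 mm, outside 57 mm, takes the foot of the first cup, its underside at this point. Four upright 6 mm guide rods, tops 88 mm above the table, stand at x +-17.7, y +-27.3 mm round it (cups pass between with 2.5 mm play; fingers have room on the -x and +x sides). Axes as the station's.
- carriage_grip (a point): point on the carriage's upright black round handle post (16 mm diameter, from 22 to 78 mm above the table), 11 mm below its top; it stands 100 mm from the seat, on the station's +y side. Grip it from above or push it.
- probe_travel (a joint): downward travel in m of the probe: 0 fully raised (tip 126 mm above the table, clear of a stack of four), up to 0.085. Starts lowered by 0.02 to 0.07. With the lock open it moves at about 2 N and stays where it is left.
- probe_grip (a point): middle of the probe's upright black knob (22 mm diameter, 30 mm tall, so 15 mm above and below this point), on top of the 10 mm probe rod above the head arm, 148 mm above the probe tip. Grip it from above.
- probe_tip (a point): lowest point of the probe, the end of its 10 mm brass foot; it points straight down, below the head arm.
- probe: the whole sliding probe: knob, 10 mm steel rod and brass foot (10 mm diameter, 14 mm long) at its lower end; origin at the tip, z up
- lock (a joint): angle in rad of the lock lever about its upright axis: 0 open (lever points to the station's -y), 1.571 closed (points to the station's -x, towards the robot), range 0 to 1.6; closes clockwise seen from above. Starts closed. Turns at about 1 N at the post; from 1.43 up it clamps the probe rod, takes about 3 N and springs back unless brought past 1.55: turn it to its stop.
- lock_post (a point): point on the red upright round post at the lever's outer end (12 mm diameter, from 163 to 195 mm above the table), 14 mm below its top, 85 mm from the lever's axis. Grip it from above and lead it round, or push it.
- lock_hub (a point): point on the lock lever's upright axis, at the same height as lock_post; it lies beside the probe rod, 30 mm to the station's -y
- driver_cross: red-handled screwdriver lying near the front edge, 18 x 167 x 18 mm; leave alone. Origin under its middle.
- marker_black: black marker pen lying near the front edge, 14 x 135 x 16 mm; leave alone. Origin under its middle.
- screw_tin: round white tin, 64 mm across, 25 mm high; leave alone. Origin under its centre.
- stopwatch: grey timer with a red and a green button, 50 x 62 x 19 mm; leave alone. Origin under its centre.
- gauge_block: pale setting block, 25 x 40 x 35 mm, behind the gauge; leave alone. Origin under its centre.
Things that resemble listed ones, but are neither listed nor needed, are in the scene too. What is shaped like the cup_3 but orange is not meant. What is shaped like the cup_1 but purple is not meant.

How it is judged:
By the outcome, as a careful person would: the job done as asked, in the order asked, and still so for the second after the job is handed in, with the robot touching nothing.
Of cup_0, cup_1, cup_2, cup_3 only 3 to 4 are there at a start; the rules pass over those that are not, and their reading is None.
At some moment in a run one of cup_0, cup_1, cup_2, cup_3 may be knocked a few centimetres aside while the robot is not near it.
Once in a run the grip may slacken for a moment while it holds something.
It also fails if it takes over 210 s, if anything falls off the work surface, if the arm or the gripper's body presses on something with over 40 N, if the wrist force passes 120 N, or if a joint passes its speed limit or range.

## Working session

There is one attempt and no reset: what is moved stays moved. The work goes in short steps, Python scripts to look and compute and a tool call to move; the robot and the scene stay as the last step left them, time stands still between calls to the robot, and variables do not carry over. Pictures are saved under pics/ and viewed, and the job is handed in when it is done.

Besides the shell and the picture viewer there is one more tool, called after "Call:" as a command line: name --pt "numbers of a row" for each row, then --argument value for the rest. send_rows: Moves the arm, as the interface text tells. Its arguments: {"type":"object","properties":{"increments":{"type":"array","items":{"type":"array","items":{"type":"number"}}},"squeeze":{"type":"number"}},"required":["increments"]}

```bash
ls; mkdir -p pics; python3 - <<'E'
from rig import manip
import cv2
s=manip.get_state();print(s)
for n in("scene","top","wrist"):
    im=manip.get_image(n);cv2.imwrite(f"pics/{n}0.png",im[:,:,::-1]);c=manip.calibration(n);print(n,c)
E
```

```text
pics
{'clock': 0.0, 'qpos': array([-1.32102422e+00,  2.76580087e-01,  1.50615907e+00,  2.54128759e-05,
        1.36068581e+00, -1.20988189e-01]), 'qd': array([ 0.00039089,  0.00062399,  0.00030745,  0.00047352, -0.00214244,
        0.00312011]), 'effort': array([ 3.81970531e-04, -4.16773224e+01, -2.45801979e+01, -2.29951183e-04,
        1.08400395e-02,  2.09412178e-05]), 'position': array([ 0.20821248, -0.53540194,  0.23043788]), 'ee_rot': array([-6.14124200e-04,  8.25323594e-01, -5.64659301e-01, -6.79960750e-04]), 'contact_force': array([0.01729861, 0.48976653, 0.12891666]), 'moment': array([-0.00679418, -0.00949236,  0.02976741]), 'width': 0.08541409761261047}
scene {'fx': 392.4641432664864, 'fy': 392.4641432664864, 'cx': 321.4546831950099, 'cy': 200.9116962903692, 'camera_from_world': array([[-0.84748202, -0.53058134, -0.01605199,  0.48968972],
       [ 0.18945709, -0.33058565,  0.92456429, -0.26054784],
       [-0.49586312,  0.78051046,  0.3806878 , -0.69691113],
       [ 0.        ,  0.        ,  0.        ,  1.        ]])}
top {'fx': 384.40124590906476, 'fy': 384.40124590906476, 'cx': 318.63285648246426, 'cy': 196.45448171345473, 'camera_from_world': array([[ 0.02285704, -0.99955768,  0.01902651,  0.02068118],
       [ 0.98595117,  0.02568755,  0.16504679, -0.56049466],
       [-0.16546253,  0.01498673,  0.9861022 , -0.98830289],
       [ 0.        ,  0.        ,  0.        ,  1.        ]])}
wrist {'fx': 344.6837506413547, 'fy': 344.6837506413547, 'cx': 319.1916759264937, 'cy': 202.95048116173993, 'camera_from_world': array([[ 3.63366474e-01, -9.31645837e-01, -9.17088246e-04,
        -5.74382033e-01],
       [ 8.84401137e-01,  3.45248953e-01, -3.14066537e-01,
         4.03808114e-02],
       [ 2.92915405e-01,  1.13310176e-01,  9.49400532e-01,
        -3.81544413e-01],
       [ 0.00000000e+00,  0.00000000e+00,  0.00000000e+00,
         1.00000000e+00]])}
```

View pics/scene0.png

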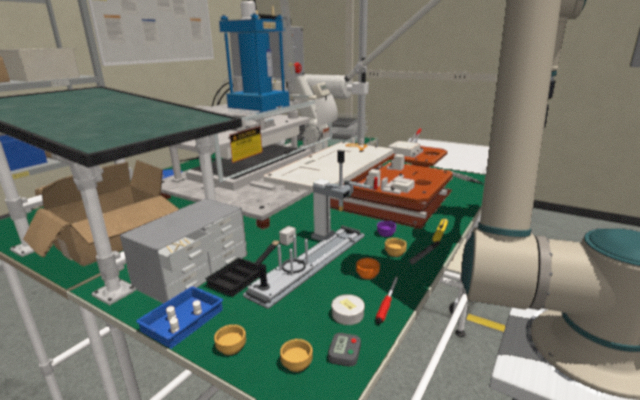

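View pics/top0.png

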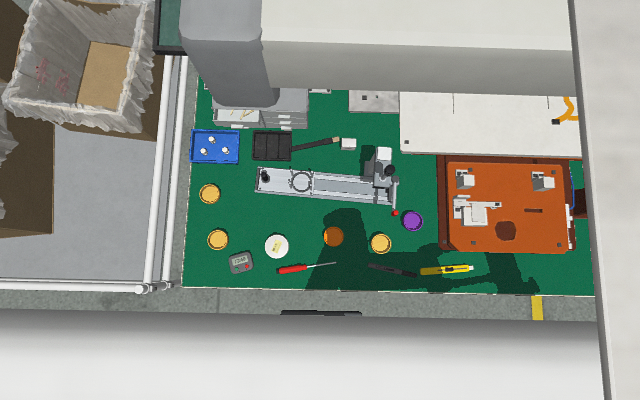

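View pics/wrist0.png

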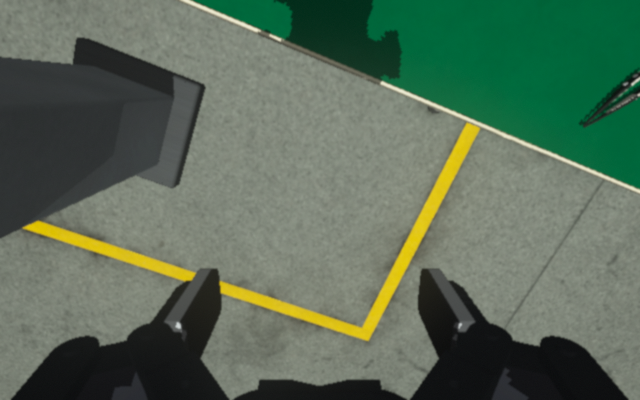

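The top view shows three brass cups at about (209,194), (218,239) and (381,243). The orange cup is at (333,237) and the purple one at (413,221). The station runs from about (255,185) to (400,200), with the lock post at (395,212). I'll zoom in and measure.

```bash
cat > h.py <<'E'
import numpy as np, cv2
from rig import manip
def cal(n):
    c=manip.calibration(n); return c
def ray(c,u,v):
    T=c["camera_from_world"];R=T[:3,:3];t=T[:3,3]
    d=np.array([(u-c["cx"])/c["fx"],-(v-c["cy"])/c["fy"],-1.0])
    return -R.T@t, R.T@d
def onz(c,u,v,z):
    o,d=ray(c,u,v); return o+d*(z-o[2])/d[2]
def proj(c,p):
    q=c["camera_from_world"]@np.r_[np.asarray(p,float),1]
    return np.array([c["cx"]+c["fx"]*q[0]/-q[2], c["cy"]-c["fy"]*q[1]/-q[2]])
def two(c1,p1,c2,p2):
    o1,d1=ray(c1,*p1);o2,d2=ray(c2,*p2)
    A=np.stack([d1,-d2],1);s=np.linalg.lstsq(A,o2-o1,rcond=None)[0]
    a=o1+d1*s[0];b=o2+d2*s[1];return (a+b)/2,np.linalg.norm(a-b)
def crop(im,x0,y0,x1,y1,k):
    return cv2.resize(im[y0:y1,x0:x1],None,fx=k,fy=k,interpolation=cv2.INTER_CUBIC)
def brass(im):
    h=cv2.cvtColor(im,cv2.COLOR_RGB2HSV)
    return h
E
python3 - <<'E'
from h import *
t=cv2.imread("pics/top0.png");s=cv2.imread("pics/scene0.png")
cv2.imwrite("pics/t1.png",crop(t,245,130,430,260,4))
cv2.imwrite("pics/s1.png",crop(s,230,140,430,290,4))
h=cv2.cvtColor(t,cv2.COLOR_BGR2HSV)
m=cv2.inRange(h,(8,90,60),(32,255,255))
n,l,st,ce=cv2.connectedComponentsWithStats(m)
c=cal("top")
for i in range(1,n):
    if st[i,4]>40: print(st[i],ce[i].round(1),np.median(h[l==i],axis=0),onz(c,*(st[i,:2]+st[i,2:4]/2-.5),.028).round(4))
E
```

```text
[  77   41   53   68 2452] [103.2  74.5] [ 18.  93. 163.] [0.9005 0.659  0.028 ]
[554  96  25  27 240] [567.6 111.8] [ 19. 221. 217.] [ 0.8373 -0.6738  0.028 ]
[ 61 122  25  10  62] [ 71.5 126.6] [18. 93. 94.] [0.7429 0.724  0.028 ]
[ 80 125  30  10  57] [ 95.9 129.3] [19. 93. 94.] [0.736  0.6637 0.028 ]
[ 50 131   4  74  99] [ 52.7 171.3] [ 18.  96. 120.] [0.6242 0.7672 0.028 ]
[113 131  33   9  77] [129.6 134.2] [18. 94. 96.] [0.7228 0.5667 0.028 ]
[ 437  155  145   99 9298] [510.9 205.8] [ 11. 207. 180.] [ 0.5555 -0.4912  0.028 ]
[437 176   8  12  42] [440.9 181.5] [  8.  164.5  94. ] [ 0.6138 -0.3031  0.028 ]
[199 184  21  20 329] [209.4 193.7] [ 21. 154. 229.] [0.5633 0.3334 0.028 ]
[439 215   8  19  44] [442.7 223.7] [  8. 160.  93.] [ 0.4956 -0.3051  0.028 ]
[324 226  20  21 324] [333.2 236.1] [ 14. 210. 143.] [ 0.4559 -0.0084  0.028 ]
[207 230  22  20 336] [217.5 239.5] [ 21. 153. 233.] [0.4391 0.3021 0.028 ]
[371 234  21  20 332] [380.5 243.5] [ 21.  152.  235.5] [ 0.4388 -0.1368  0.028 ]
[420 264  49  11 305] [443.4 269.3] [ 25. 213. 133.] [ 0.3751 -0.3054  0.028 ]
[531 296  13  24 264] [536.6 307.6] [ 25. 186. 209.] [ 0.2806 -0.5494  0.028 ]
```

View pics/t1.png

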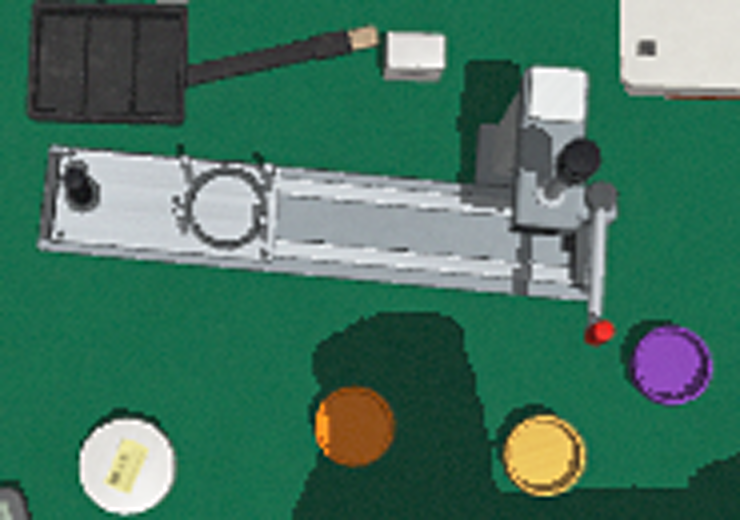

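View pics/s1.png

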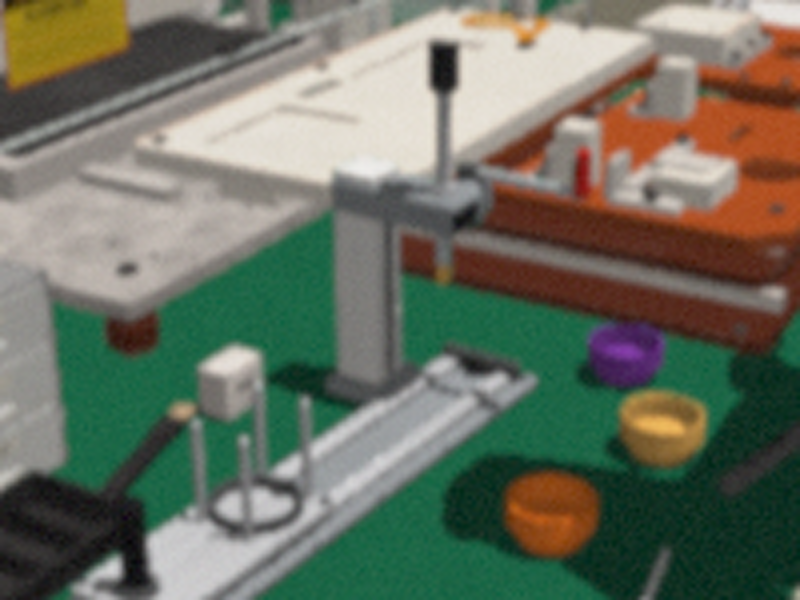

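```bash
python3 - <<'E'
from h import *
a=cal("top");b=cal("scene")
T=lambda x,y:(245+x/4-.4,130+y/4-.4)
S=lambda x,y:(230+x/4-.4,140+y/4-.4)
seat=onz(a,*T(227,205),.0285);print("seat",seat, "scene",onz(b,*S(255,503),.0285))
print("handle",two(a,T(74,175),b,S(129,503)),onz(a,*T(74,175),.078))
print("lockpost",two(a,T(602,327),b,S(583,150)),onz(a,*T(602,327),.195))
print("knob top",two(a,T(581,154),b,S(444,43)))
for p in[(55,148),(42,248),(580,300)]: print("base",onz(a,*T(*p),.008))
print("hub", onz(a,*T(604,193),.165))
E
```

```text
seat [0.60516104 0.08270942 0.0285    ] scene [0.59896432 0.08869767 0.0285    ]
handle (array([0.6122734 , 0.18210681, 0.07423827]), np.float64(0.001908481357249802)) [0.61224735 0.18214488 0.078     ]
lockpost (array([ 0.50408537, -0.14039664,  0.19290035]), np.float64(0.002207915562597333)) [ 0.50482319 -0.13951075  0.195     ]
knob top (array([ 0.59018335, -0.11608544,  0.25640439]), np.float64(0.0018836900567380198))
base [0.64720196 0.2057789  0.008     ]
base [0.57537268 0.2113299  0.008     ]
base [ 0.54836426 -0.16491434  0.008     ]
hub [ 0.59014713 -0.14805756  0.165     ]
```

```bash
cat >> h.py <<'E'
from scipy.spatial.transform import Rotation as Ro
def pose():
    s=manip.get_state();w,x,y,z=s["ee_rot"];R=Ro.from_quat([x,y,z,w]).as_matrix()
    return s,np.array(s["position"]),R
SY=-0.0715
def plan(wps,n=None,step=.05,grip=1,turnmax=.17):
    """wps: list of (x,y,z,yaw of tool x) ; prints rows"""
    s,p,R=pose(); yaw=np.arctan2(R[1,0],R[0,0]); p=p.copy()
    print("from",p.round(4),"yaw",round(yaw,4),"tilt",np.round(R[:,2],4))
    for (x,y,z,ya) in wps:
        d=np.array([x,y,z])-p; dy=(ya-yaw+np.pi)%(2*np.pi)-np.pi
        if abs(dy)>np.pi/2: dy-=np.sign(dy)*np.pi
        k=max(1,int(np.ceil(max(np.linalg.norm(d)/step,abs(dy)/turnmax))))
        print(f"-> {x,y,z,round(ya,3)} rows {k}")
        for i in range(k):
            c,sn=np.cos(yaw),np.sin(yaw); w=(np.array([x,y,z])-p)/(k-i)
            t=np.array([c*w[0]+sn*w[1], sn*w[0]-c*w[1], -w[2]]).round(4)
            tr=-round(((ya-yaw+np.pi/2)%(np.pi)-np.pi/2)/(k-i),3)
            print([grip,*[float(v) for v in t],float(tr)])
            p=p+np.array([c*t[0]+sn*t[1], sn*t[0]-c*t[1], -t[2]]); yaw-=tr
def st():
    s,p,R=pose();print("t",round(s["clock"],2),"p",p.round(4),"yaw",round(np.arctan2(R[1,0],R[0,0]),4),"F",s["contact_force"].round(1),"w",round(s["width"],4),"q",s["qpos"].round(2))
def snap(n,f):
    im=manip.get_image(n);cv2.imwrite(f"pics/{f}.png",im[:,:,::-1])
E
python3 - <<'E'
from h import *
for n in("top","scene","wrist"):
    T=cal(n)["camera_from_world"];print(n,-T[:3,:3].T@T[:3,3])
plan([(.40,-.36,.34,SY),(.503,-.14,.32,SY)])
E
```

```text
top [0.38862056 0.04988119 1.06668201]
scene [0.11879335 0.71763327 0.51405929]
wrist [ 0.28475857 -0.5058292   0.37439397]
from [ 0.2083 -0.5356  0.2307] yaw -1.1999 tilt [-4.0e-04  1.3e-03 -1.0e+00]
-> (0.4, -0.36, 0.34, -0.071) rows 7
[1, -0.0134, -0.0346, -0.0156, -0.161]
[1, -0.0077, -0.0363, -0.0156, -0.161]
[1, -0.0018, -0.0371, -0.0156, -0.161]
[1, 0.0042, -0.0369, -0.0156, -0.161]
[1, 0.01, -0.0358, -0.0156, -0.161]
[1, 0.0156, -0.0337, -0.0157, -0.162]
[1, 0.0209, -0.0308, -0.0156, -0.161]
-> (0.503, -0.14, 0.32, -0.071) rows 5
[1, 0.0174, -0.0454, 0.004, -0.0]
[1, 0.0174, -0.0453, 0.004, -0.0]
[1, 0.0174, -0.0454, 0.004, -0.0]
[1, 0.0173, -0.0453, 0.004, -0.0]
[1, 0.0174, -0.0454, 0.004, -0.0]
```

Call:
send_rows --pt "1 -0.0134 -0.0346 -0.0156 -0.161" --pt "1 -0.0077 -0.0363 -0.0156 -0.161" --pt "1 -0.0018 -0.0371 -0.0156 -0.161" --pt "1 0.0042 -0.0369 -0.0156 -0.161" --pt "1 0.01 -0.0358 -0.0156 -0.161" --pt "1 0.0156 -0.0337 -0.0157 -0.162" --pt "1 0.0209 -0.0308 -0.0156 -0.161"

```text
clock: 1.02
position: [0.4008, -0.3594, 0.3409]
ee_rot: [-0.0, 0.999, -0.033, -0.0]
contact_force: [0.6, -0.4, -0.7]
width: 0.0855
```

Call:
send_rows --pt "1 0.0174 -0.0454 0.004 0" --pt "1 0.0174 -0.0453 0.004 0" --pt "1 0.0174 -0.0454 0.004 0" --pt "1 0.0173 -0.0453 0.004 0" --pt "1 0.0174 -0.0454 0.004 0" --pt "1 0 0 0 0"

```text
clock: 1.78
position: [0.5037, -0.1374, 0.3199]
ee_rot: [-0.001, 0.999, -0.034, -0.0]
contact_force: [-0.4, -0.4, -0.8]
width: 0.0854
```

```bash
python3 - <<'E'
from h import *
st();snap("wrist","w1");c=cal("wrist")
for p in [(.503,-.14,.195),(.590,-.116,.256),(.588,-.146,.16)]: print(proj(c,p))
plan([(.503,-.14,.169,SY)])
E
```

```text
t 1.77 p [ 0.5037 -0.1374  0.3199] yaw -0.0671 F [-0.4 -0.4 -0.8] w 0.0854 q [-0.4   0.16  1.45  0.    1.54 -0.33]
[317.55577594 194.8905691 ]
[454.30162395 177.69141006]
[411.18675156 183.90817251]
from [ 0.5032 -0.1392  0.3202] yaw -0.0689 tilt [-1.1e-03 -1.0e-04 -1.0e+00]
-> (0.503, -0.14, 0.169, -0.071) rows 4
[1, -0.0, 0.0002, 0.0378, 0.001]
[1, -0.0, 0.0002, 0.0378, 0.001]
[1, -0.0001, 0.0002, 0.0378, 0.0]
[1, -0.0, 0.0002, 0.0378, 0.001]
```

View pics/w1.png

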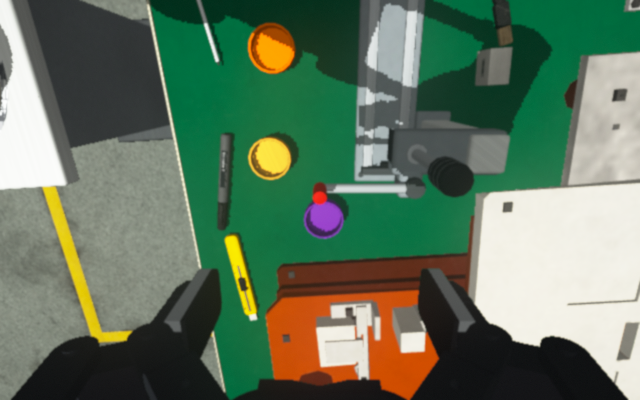

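Call:
send_rows --pt "1 0.0005 0.0005 0.0375 0.001" --pt "1 0.0005 0.001 0.0375 0.001" --pt "1 0 0.001 0.0375 0" --pt "1 0 0 0.0345 0" --pt "1 0 0 0 0"

```text
clock: 2.45
position: [0.5015, -0.1435, 0.1713]
ee_rot: [-0.001, 0.999, -0.038, -0.003]
contact_force: [0.0, 0.3, 0.4]
width: 0.0857
```

```bash
python3 - <<'E'
from h import *
st();snap("wrist","w2")
E
```

```text
t 2.45 p [ 0.5015 -0.1435  0.1713] yaw -0.0756 F [0.  0.3 0.4] w 0.0857 q [-0.41  0.24  1.71 -0.    1.2  -0.34]
```

View pics/w2.png

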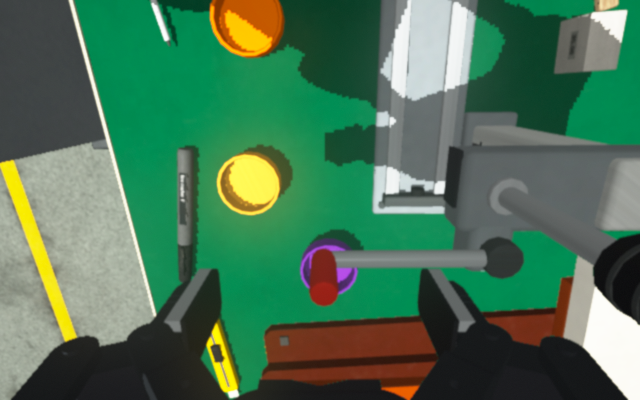

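Call:
send_rows --pt "0 0 0 0 0" --pt "0 0 0 0 0" --pt "0 0 0 0 0" --pt "0 0 0 0 0" --pt "0 0 0 0 0" --pt "0 0 0 0 0" --squeeze 25

```text
clock: 3.25
position: [0.5034, -0.1429, 0.174]
ee_rot: [0.0, 0.999, -0.037, -0.0]
contact_force: [-3.9, -0.4, 5.8]
width: 0.0113
```

```bash
python3 - <<'E'
from h import *
st();snap("wrist","w3")
E
```

```text
t 3.25 p [ 0.5034 -0.1429  0.174 ] yaw -0.0737 F [-3.9 -0.4  5.8] w 0.0113 q [-0.41  0.24  1.71 -0.    1.2  -0.34]
```

View pics/w3.png

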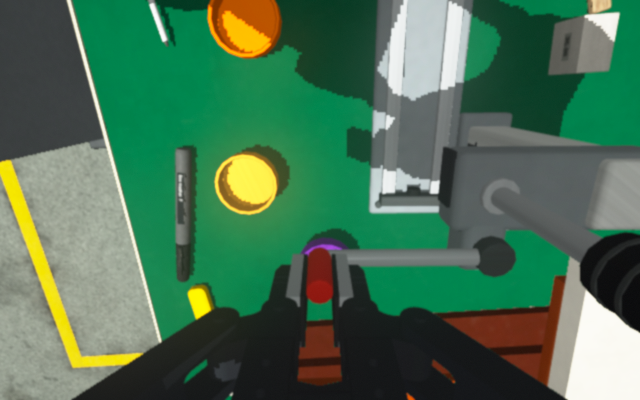

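Call:
send_rows --pt "0 0 0 -0.003 0" --pt "0 0.0007 0.0111 0 0" --pt "0 0.0022 0.0109 0 0" --pt "0 0.0036 0.0105 0 0" --pt "0 0.0049 0.01 0 0"

```text
clock: 3.92
position: [0.5111, -0.1867, 0.1752]
ee_rot: [-0.001, 0.999, -0.037, -0.002]
contact_force: [1.3, 2.4, -17.0]
width: 0.0112
```

Call:
send_rows --pt "0 0.0062 0.0093 0 0" --pt "0 0.0073 0.0084 0 0" --pt "0 0.0084 0.0073 0 0" --pt "0 0.0093 0.0062 0 0"

```text
clock: 4.42
position: [0.539, -0.2223, 0.1758]
ee_rot: [0.002, 0.999, -0.037, -0.003]
contact_force: [-6.0, -3.5, -15.2]
width: 0.0109
```

Call:
send_rows --pt "0 0.01 0.0049 0 0" --pt "0 0.0105 0.0036 0 0" --pt "0 0.0109 0.0022 0 0" --pt "0 0.0095 0.0007 0 0" --pt "0 0 0 0 0"

```text
clock: 5.05
position: [0.5823, -0.2368, 0.1774]
ee_rot: [0.002, 0.999, -0.037, 0.001]
contact_force: [-1.7, -5.5, -12.0]
width: 0.0106
```

```bash
python3 - <<'E'
from h import *
st();snap("wrist","w4");snap("top","t4")
E
```

```text
t 5.05 p [ 0.5823 -0.2368  0.1774] yaw -0.0741 F [ -1.7  -5.5 -12. ] w 0.0106 q [-0.49  0.39  1.47 -0.    1.28 -0.42]
```

View pics/w4.png

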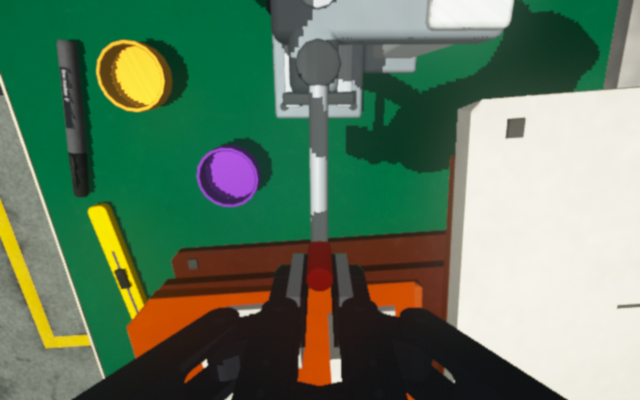

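Call:
send_rows --pt "1 0 0 0 0" --pt "1 0 0 0 0" --pt "1 0 0 0 0" --pt "1 0 0 -0.04 0" --pt "1 0 0 -0.06 0" --pt "1 0 0 -0.06 0" --pt "1 0 0 0 0"

```text
clock: 6.02
position: [0.5834, -0.2348, 0.3439]
ee_rot: [0.003, 0.999, -0.037, 0.006]
contact_force: [-0.8, -0.1, -0.2]
width: 0.0854
```

```bash
python3 - <<'E'
from h import *
st();snap("wrist","w5");c=cal("wrist");print(proj(c,(.588,-.231,.195)))
plan([(.59,-.116,.333,SY),(.59,-.116,.224,SY)],step=.045)
E
```

```text
t 6.03 p [ 0.5834 -0.2348  0.3439] yaw -0.0735 F [-0.8 -0.1 -0.2] w 0.0854 q [-0.49  0.32  1.18  0.    1.64 -0.42]
[322.86051393 182.71255028]
from [ 0.5822 -0.2343  0.3404] yaw -0.0737 tilt [ 0.0071 -0.0034 -1.    ]
-> (0.59, -0.116, 0.333, -0.071) rows 3
[1, -0.0003, -0.0395, 0.0025, -0.001]
[1, -0.0003, -0.0395, 0.0024, -0.001]
[1, -0.0002, -0.0395, 0.0025, -0.0]
-> (0.59, -0.116, 0.224, -0.071) rows 3
[1, 0.0, -0.0, 0.0363, -0.0]
[1, 0.0, -0.0, 0.0363, -0.0]
[1, 0.0, -0.0, 0.0364, -0.0]
```

View pics/w5.png

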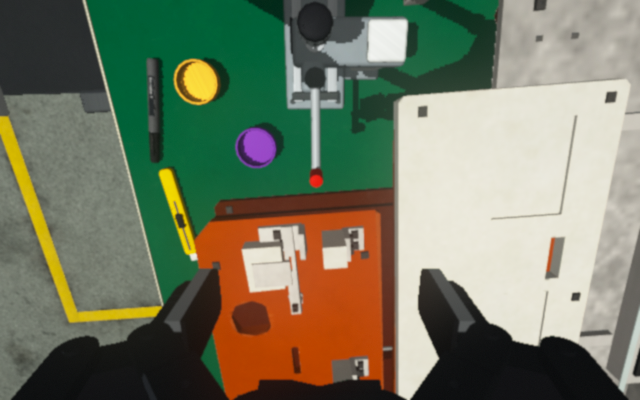

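Call:
send_rows --pt "1 0 -0.0395 0.0025 -0.001" --pt "1 0 -0.0395 0.0024 0" --pt "1 0 -0.0395 0.0025 0" --pt "1 0 0 0 0"

```text
clock: 6.58
position: [0.589, -0.1127, 0.3278]
ee_rot: [-0.001, 0.999, -0.035, -0.001]
contact_force: [0.8, -0.3, -0.3]
width: 0.0855
```

```bash
python3 - <<'E'
from h import *
st();snap("wrist","w6");c=cal("wrist");print(proj(c,(.59,-.116,.256)))
plan([(.59,-.116,.224,SY)],step=.045)
E
```

```text
t 6.58 p [ 0.589  -0.1127  0.3278] yaw -0.0692 F [ 0.8 -0.3 -0.3] w 0.0855 q [-0.31  0.28  1.27  0.    1.6  -0.24]
[318.94788871 219.1213867 ]
from [ 0.5891 -0.1145  0.328 ] yaw -0.0707 tilt [-2.e-03  4.e-04 -1.e+00]
-> (0.59, -0.116, 0.224, -0.071) rows 3
[1, 0.0003, 0.0005, 0.0347, 0.0]
[1, 0.0003, 0.0005, 0.0346, 0.0]
[1, 0.0004, 0.0004, 0.0347, 0.001]
```

View pics/w6.png

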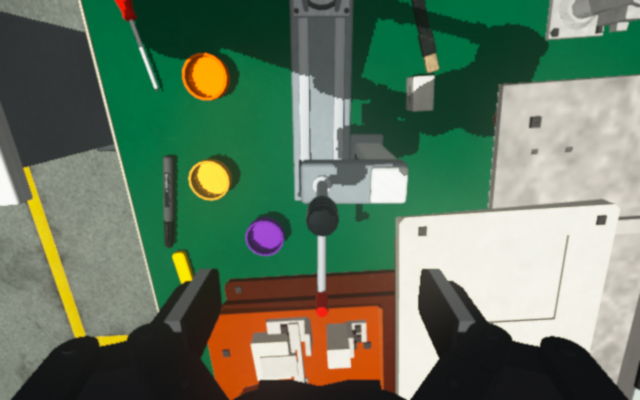

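Call:
send_rows --pt "1 0.001 0.0005 0.0347 0" --pt "1 0.001 0.0005 0.0346 0" --pt "1 0.0005 0.0005 0.0347 0" --pt "0 0 0 0 0" --pt "0 0 0 0 0" --pt "0 0 0 0 0" --pt "0 0 0 0 0" --pt "0 0 0 0 0" --squeeze 30

```text
clock: 7.62
position: [0.5904, -0.1178, 0.2258]
ee_rot: [0.001, 0.999, -0.036, -0.001]
contact_force: [-4.6, -1.2, 0.7]
width: 0.0209
```

```bash
python3 - <<'E'
from h import *
st();snap("wrist","w7")
E
```

```text
t 7.62 p [ 0.5904 -0.1178  0.2258] yaw -0.0729 F [-4.6 -1.2  0.7] w 0.0209 q [-0.31  0.32  1.45 -0.    1.37 -0.24]
```

View pics/w7.png

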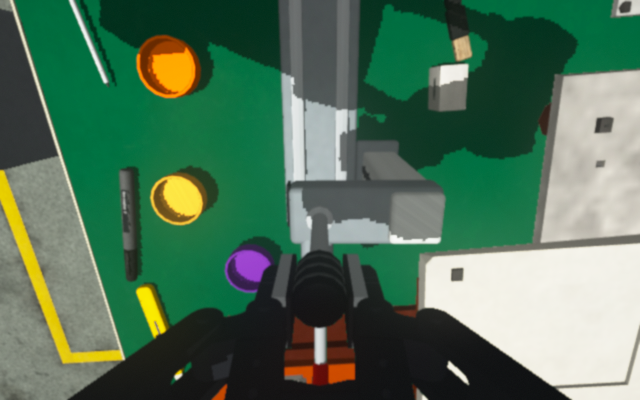

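Call:
send_rows --pt "0 0 0 -0.006 0" --pt "0 0 0 -0.008 0" --pt "0 0 0 -0.008 0" --pt "0 0 0 -0.005 0" --pt "0 0 0 0 0"

```text
clock: 8.3
position: [0.5905, -0.1178, 0.2529]
ee_rot: [0.0, 0.999, -0.036, -0.001]
contact_force: [-6.6, -1.0, 1.2]
width: 0.0209
```

Call:
send_rows --pt "0 0 0 -0.003 0" --pt "0 0 0 0 0"

```text
clock: 8.55
position: [0.5905, -0.1178, 0.2556]
ee_rot: [0.0, 0.999, -0.036, -0.002]
contact_force: [-5.7, -1.9, -1.1]
width: 0.0207
```

Call:
send_rows --pt "0 0 0 -0.002 0" --pt "0 0 0 0 0"

```text
clock: 8.8
position: [0.5905, -0.1178, 0.2574]
ee_rot: [0.0, 0.999, -0.036, -0.002]
contact_force: [-5.6, -1.9, -1.9]
width: 0.0207
```

Call:
send_rows --pt "0 0 0 -0.002 0" --pt "0 0 0 0 0"

```text
clock: 9.05
position: [0.5905, -0.1178, 0.2592]
ee_rot: [0.0, 0.999, -0.037, -0.002]
contact_force: [-5.5, -1.5, -3.0]
width: 0.021
```

```bash
python3 - <<'E'
from h import *
st();snap("scene","s8")
im=cv2.imread("pics/s8.png");cv2.imwrite("pics/s8c.png",crop(im,230,110,430,260,4))
E
```

```text
t 9.05 p [ 0.5905 -0.1178  0.2592] yaw -0.0731 F [-5.5 -1.5 -3. ] w 0.021 q [-0.31  0.31  1.39 -0.    1.45 -0.24]
```

View pics/s8c.png

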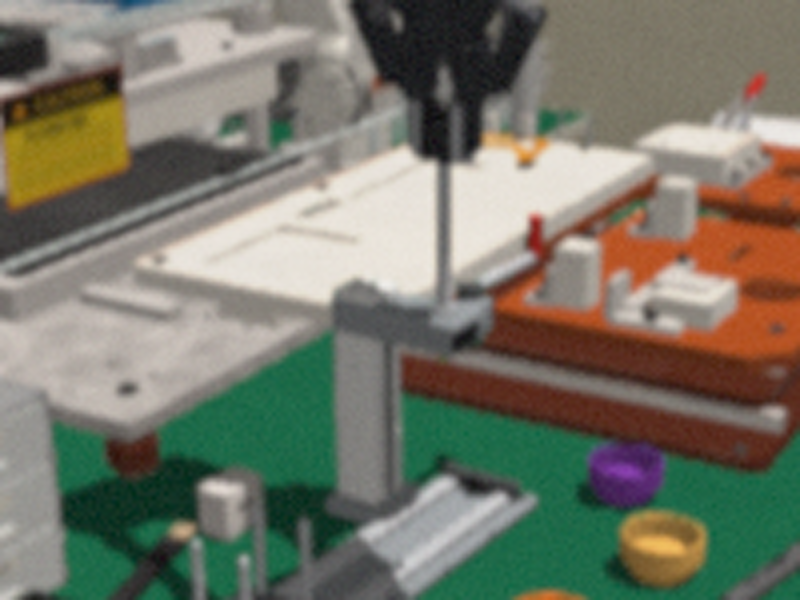

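Call:
send_rows --pt "1 0 0 0 0" --pt "1 0 0 0 0" --pt "1 0 0 0 0" --pt "1 0 0 -0.03 0" --pt "1 0 0 -0.04 0" --pt "1 0 0 0 0"

```text
clock: 9.85
position: [0.594, -0.1179, 0.3332]
ee_rot: [0.001, 0.999, -0.036, 0.004]
contact_force: [-0.2, 0.2, 0.2]
width: 0.0852
```

```bash
python3 - <<'E'
from h import *
st()
plan([(.44,-.15,.28,SY)],step=.045)
E
```

```text
t 9.85 p [ 0.594  -0.1179  0.3332] yaw -0.0728 F [-0.2  0.2  0.2] w 0.0852 q [-0.31  0.28  1.25  0.    1.6  -0.24]
from [ 0.594  -0.1179  0.3332] yaw -0.0728 tilt [ 0.0082 -0.0024 -1.    ]
-> (0.44, -0.15, 0.28, -0.071) rows 4
[1, -0.0378, 0.0108, 0.0133, -0.0]
[1, -0.0378, 0.0108, 0.0133, -0.0]
[1, -0.0378, 0.0108, 0.0133, -0.001]
[1, -0.0378, 0.0108, 0.0133, -0.0]
```

Call:
send_rows --pt "1 -0.038 0.011 0.0133 0" --pt "1 -0.038 0.011 0.0133 0" --pt "1 -0.038 0.011 0.0133 0" --pt "1 -0.037 0.01 0.0133 0" --pt "1 0 0 0 0" --pt "1 0 0 0 0"

```text
clock: 10.6
position: [0.4389, -0.1495, 0.276]
ee_rot: [0.0, 0.999, -0.037, 0.001]
contact_force: [0.6, -0.1, 0.7]
width: 0.0856
```

```bash
cat >> h.py <<'E'
def cups(n,f):
    im=manip.get_image(n);c=cal(n);b=im[:,:,::-1].copy();cv2.imwrite(f"pics/{f}.png",b)
    h=cv2.cvtColor(b,cv2.COLOR_BGR2HSV)
    m=cv2.inRange(h,(18,100,60),(24,255,255));m=cv2.morphologyEx(m,cv2.MORPH_CLOSE,np.ones((5,5)))
    for k in cv2.findContours(m,cv2.RETR_EXTERNAL,cv2.CHAIN_APPROX_NONE)[0]:
        if cv2.contourArea(k)<200: continue
        hu=cv2.convexHull(k);(x,y),ax,_=cv2.fitEllipse(hu)
        r=hu[:,0].astype(float);pl=np.array([onz(c,*q,.028)[:2] for q in r])
        (cx,cy),rad=cv2.minEnclosingCircle(pl.astype(np.float32))
        print(f,"px",round(x,1),round(y,1),np.round(ax,1),"xy@28",onz(c,x,y,.028).round(4),"enc",round(cx,4),round(cy,4),round(rad*1e3,1))
E
python3 - <<'E'
from h import *
st();cups("wrist","w9");st();cups("top","t9")
E
```

```text
t 10.6 p [ 0.4389 -0.1495  0.276 ] yaw -0.0733 F [ 0.6 -0.1  0.7] w 0.0856 q [-0.48  0.08  1.64  0.    1.42 -0.41]
w9 px 318.9 150.6 [47.3 47.8] xy@28 [ 0.4417 -0.1352  0.028 ] enc 0.4417 -0.1357 27.6
t 10.65 p [ 0.4393 -0.1495  0.2762] yaw -0.0728 F [ 0.3 -0.   0.4] w 0.0854 q [-0.48  0.08  1.64  0.    1.42 -0.41]
t9 px 380.4 243.5 [19.3 20.3] xy@28 [ 0.4388 -0.1352  0.028 ] enc 0.4388 -0.1355 27.7
t9 px 217.3 239.6 [19.5 20.6] xy@28 [0.4387 0.3025 0.028 ] enc 0.4381 0.3026 27.6
t9 px 209.3 193.6 [19.1 20.4] xy@28 [0.563  0.3325 0.028 ] enc 0.5628 0.3325 28.3
```

View pics/w9.png

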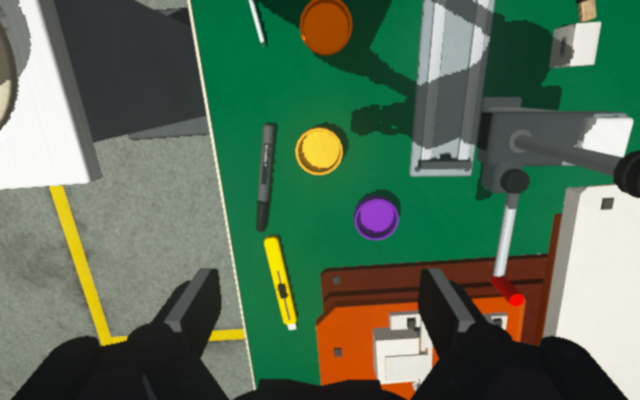

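```bash
python3 - <<'E'
from h import *
plan([(.441,-.1353,.12,1.0),(.441,-.1353,.010,1.0)],step=.045)
E
```

```text
from [ 0.4395 -0.1495  0.2762] yaw -0.0726 tilt [ 1.3e-03 -3.0e-04 -1.0e+00]
-> (0.441, -0.1353, 0.12, 1.0) rows 7
[1, 0.0001, -0.002, 0.0223, -0.153]
[1, 0.0004, -0.002, 0.0223, -0.153]
[1, 0.0007, -0.0019, 0.0223, -0.153]
[1, 0.001, -0.0018, 0.0223, -0.153]
[1, 0.0012, -0.0017, 0.0223, -0.154]
[1, 0.0014, -0.0014, 0.0223, -0.153]
[1, 0.0017, -0.0012, 0.0224, -0.154]
-> (0.441, -0.1353, 0.01, 1.0) rows 3
[1, 0.0, -0.0, 0.0367, 0.0]
[1, 0.0, -0.0, 0.0366, 0.0]
[1, 0.0, -0.0, 0.0367, 0.0]
```

Call:
send_rows --pt "1 0.0001 -0.002 0.0223 -0.153" --pt "1 0.0004 -0.002 0.0223 -0.153" --pt "1 0.0007 -0.0019 0.0223 -0.153" --pt "1 0.001 -0.0018 0.0223 -0.153" --pt "1 0.0012 -0.0017 0.0223 -0.154" --pt "1 0.0014 -0.0014 0.0223 -0.153" --pt "1 0.0017 -0.0012 0.0224 -0.154" --pt "1 0 0 0 0"

```text
clock: 11.7
position: [0.4396, -0.1345, 0.1184]
ee_rot: [-0.001, 0.878, 0.479, -0.001]
contact_force: [0.6, 0.9, 0.5]
width: 0.0856
```

```bash
python3 - <<'E'
from h import *
st();cups("wrist","w10");
plan([(.441,-.1353,.010,1.0)],step=.045)
E
```

```text
t 11.7 p [ 0.4396 -0.1345  0.1184] yaw 0.9991 F [0.6 0.9 0.5] w 0.0856 q [-0.45  0.2   1.91  0.    1.03 -1.45]
w10 px 317.9 206.2 [72.8 75.3] xy@28 [ 0.4408 -0.135   0.028 ] enc 0.4413 -0.136 28.6
from [ 0.4404 -0.1351  0.1195] yaw 0.9982 tilt [-8.e-04  4.e-04 -1.e+00]
-> (0.441, -0.1353, 0.01, 1.0) rows 3
[1, 0.0, 0.0002, 0.0365, -0.001]
[1, 0.0, 0.0002, 0.0365, -0.0]
[1, 0.0001, 0.0002, 0.0365, -0.001]
```

View pics/w10.png

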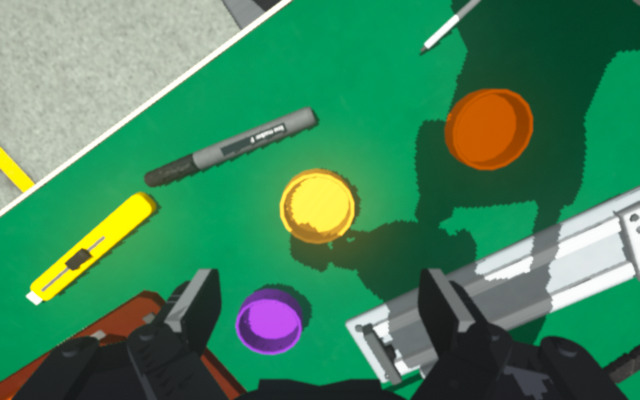

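Call:
send_rows --pt "1 0 0.0002 0.036 0" --pt "1 0 0.0002 0.036 0" --pt "1 0 0 0.036 0" --pt "1 0 0 0 0" --pt "0.3 0 0 0 0" --pt "0.3 0 0 0 0" --pt "0.3 0 0 0 0" --pt "0.3 0 0 0 0" --squeeze 40

```text
clock: 12.75
position: [0.4418, -0.1363, 0.0141]
ee_rot: [0.002, 0.878, 0.479, 0.001]
contact_force: [-1.4, -0.5, 5.3]
width: 0.0533
```

Call:
send_rows --pt "0.3 0 0 0 0" --pt "0.3 0 0 0 0"

```text
clock: 13.0
position: [0.4418, -0.1363, 0.0141]
ee_rot: [0.002, 0.878, 0.479, 0.001]
contact_force: [-0.2, 0.1, 5.3]
width: 0.0535
```

```bash
python3 - <<'E'
from h import *
st();cups("wrist","w11");
E
```

```text
t 13.0 p [ 0.4418 -0.1363  0.0141] yaw 0.9996 F [-0.2  0.1  5.3] w 0.0535 q [-0.45  0.35  2.05 -0.    0.74 -1.45]
w11 px 319.3 274.0 [120.3 132.3] xy@28 [ 0.4381 -0.1324  0.028 ] enc 0.4396 -0.1331 29.5
```

View pics/w11.png

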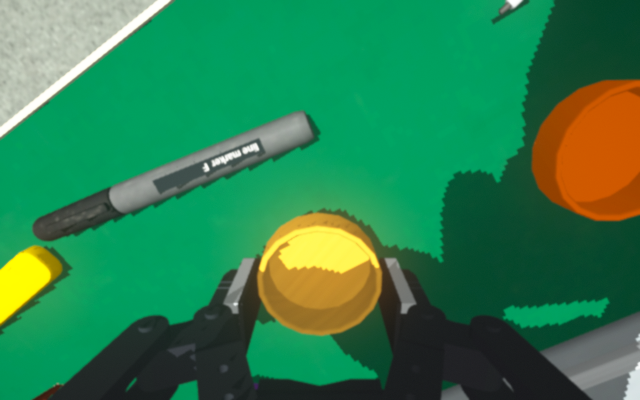

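```bash
python3 - <<'E'
from h import *
plan([(.4418,-.1363,.10,1.0),(.45,-.06,.2,SY),(.575,.02,.2,SY)],step=.04,grip=.3)
E
```

```text
from [ 0.4418 -0.1363  0.0141] yaw 0.9995 tilt [ 0.0043 -0.0023 -1.    ]
-> (0.4418, -0.1363, 0.1, 1.0) rows 3
[0.3, -0.0, -0.0, -0.0286, -0.0]
[0.3, -0.0, -0.0, -0.0287, -0.0]
[0.3, -0.0, -0.0, -0.0286, -0.0]
-> (0.45, -0.06, 0.2, -0.071) rows 7
[0.3, 0.0098, -0.0049, -0.0143, 0.153]
[0.3, 0.0089, -0.0063, -0.0143, 0.153]
[0.3, 0.0079, -0.0076, -0.0143, 0.153]
[0.3, 0.0066, -0.0088, -0.0143, 0.153]
[0.3, 0.0052, -0.0097, -0.0143, 0.153]
[0.3, 0.0037, -0.0103, -0.0143, 0.153]
[0.3, 0.002, -0.0108, -0.0142, 0.153]
-> (0.575, 0.02, 0.2, -0.071) rows 4
[0.3, 0.0297, -0.0222, -0.0, 0.0]
[0.3, 0.0298, -0.0222, -0.0, 0.0]
[0.3, 0.0297, -0.0221, -0.0, 0.0]
[0.3, 0.0298, -0.0222, -0.0, 0.0]
```

Call:
send_rows --pt "0.3 0 0 -0.0286 0" --pt "0.3 0 0 -0.0287 0" --pt "0.3 0 0 -0.0286 0" --pt "0.3 0.0098 -0.0049 -0.0143 0.153" --pt "0.3 0.0089 -0.0063 -0.0143 0.153" --pt "0.3 0.0079 -0.0076 -0.0143 0.153" --pt "0.3 0.0066 -0.0088 -0.0143 0.153"

```text
clock: 13.92
position: [0.4451, -0.0916, 0.1568]
ee_rot: [0.001, 0.982, 0.19, 0.001]
contact_force: [0.5, 0.2, -1.0]
width: 0.0529
```

Call:
send_rows --pt "0.3 0.0052 -0.0097 -0.0143 0.153" --pt "0.3 0.0037 -0.0103 -0.0143 0.153" --pt "0.3 0.002 -0.0108 -0.0142 0.153" --pt "0.3 0.0297 -0.0222 0 0" --pt "0.3 0.0298 -0.0222 0 0" --pt "0.3 0.0297 -0.0221 0 0" --pt "0.3 0.0298 -0.0222 0 0" --pt "0.3 0 0 0 0"

```text
clock: 14.92
position: [0.5754, 0.0222, 0.1987]
ee_rot: [-0.0, 0.999, -0.035, 0.002]
contact_force: [-0.2, -0.5, -1.4]
width: 0.0535
```

```bash
python3 - <<'E'
from h import *
st();snap("wrist","w12");c=cal("wrist");st()
print(proj(c,(.6045,.083,.029)))
u=np.array([.0715,.9974]);x=np.array([.9974,-.0715])
for a in(-1,1):
  for b in(-1,1):
    q=np.array([.6045,.083])+x*a*.0177+u*b*.0273; print(a,b,proj(c,(*q,.088)),proj(c,(*q,.022)))
E
```

```text
t 14.93 p [0.5754 0.0222 0.1987] yaw -0.0693 F [-0.2 -0.5 -1.4] w 0.0535 q [-0.08  0.3   1.56  0.    1.28 -0.01]
t 14.97 p [0.5737 0.0214 0.1985] yaw -0.0699 F [-0.3 -0.1 -0.4] w 0.0527 q [-0.08  0.29  1.56 -0.    1.28 -0.01]
[347.66602864 110.14199881]
-1 -1 [329.07300887 152.88807316] [327.036411   140.21645412]
-1 1 [330.0069552   74.32299493] [327.65954974  77.28026943]
1 -1 [376.8115032  153.01002368] [365.37813442 140.31734282]
1 1 [381.18999815  74.47811166] [368.19212674  77.40238052]
```

View pics/w12.png

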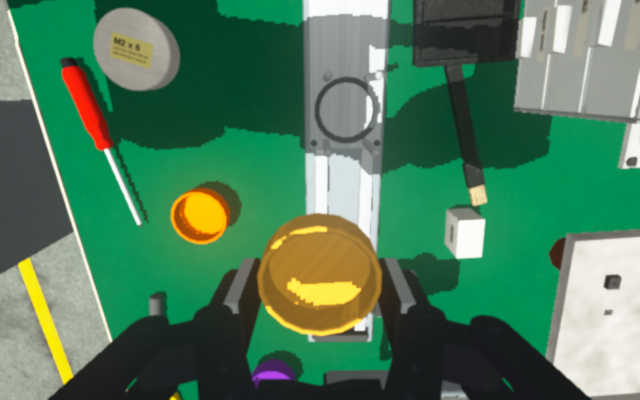

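```bash
python3 - <<'E'
from h import *
im=cv2.imread("pics/w12.png");cv2.imwrite("pics/w12c.png",crop(im,290,50,410,180,6)[:600])
E
```

```text
(no output)
```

View pics/w12c.png

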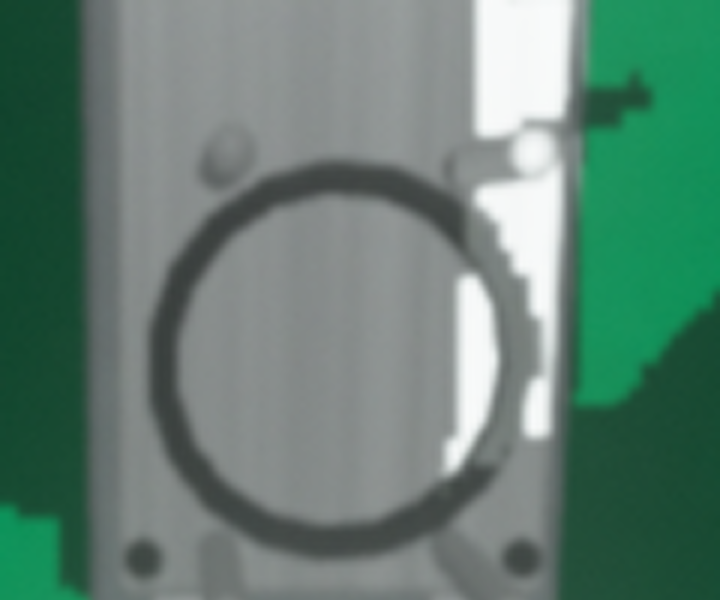

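```bash
python3 - <<'E'
from h import *
for i in range(4):
    c=cal("wrist");s,p,R=pose();im=manip.get_image("wrist");b=im[:,:,::-1].copy();
    cv2.imwrite(f"pics/w13_{i}.png",b)
    T=c["camera_from_world"];print(p.round(4),(-T[:3,:3].T@T[:3,3]).round(4))
    print(proj(c,(.6045,.083,.029)).round(1),[proj(c,(.6045+a*.0177*.9974+b2*.0273*.0715,.083-.0715*a*.0177+.9974*b2*.0273,.088)).round(1) for a,b2 in((-1,1),(1,1))])
im=cv2.imread("pics/w13_3.png");cv2.imwrite("pics/w13c.png",crop(im,290,50,410,150,6))
g=cv2.cvtColor(im,cv2.COLOR_BGR2GRAY)[60:165,300:400]
# ring: dark
m=cv2.inRange(g,0,75);n,l,s_,ce=cv2.connectedComponentsWithStats(m)
for i in range(1,n):
    if s_[i,4]>30: print(s_[i]+[300,60,0,0,0],ce[i]+[300,60])
E
```

```text
[0.5737 0.0214 0.1985] [0.5804 0.1027 0.3422]
[347.7 110.1] [array([330. ,  74.3]), array([381.2,  74.5])]
[0.5728 0.021  0.1983] [0.5797 0.1023 0.342 ]
[348.8 109.5] [array([331.3,  73.5]), array([382.6,  73.6])]
[0.5724 0.0207 0.1983] [0.5793 0.102  0.342 ]
[349.2 109.1] [array([331.8,  73. ]), array([383.1,  73.1])]
[0.5723 0.0205 0.1983] [0.5792 0.1018 0.3419]
[349.3 108.9] [array([331.9,  72.7]), array([383.2,  72.8])]
[300  60   8  89 677] [303.60856721 102.09601182]
[392  61   8   7  37] [395.48648649  64.32432432]
[319  76  54  64 430] [339.74186047 107.81627907]
[387 111  13  54 608] [393.38486842 140.65296053]
```

View pics/w13c.png

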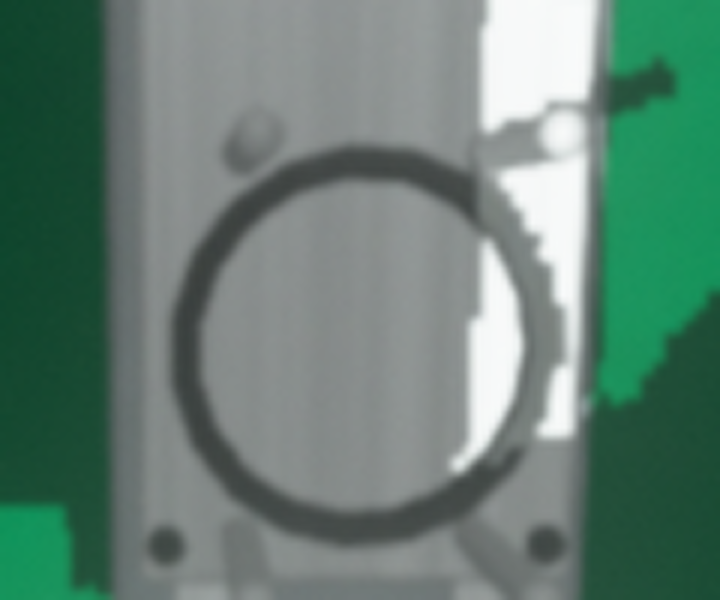

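```bash
python3 - <<'E'
from h import *
im=cv2.imread("pics/w13_3.png")
cv2.imwrite("pics/w13d.png",crop(im,240,190,400,350,4)[:600])
E
```

```text
(no output)
```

View pics/w13d.png

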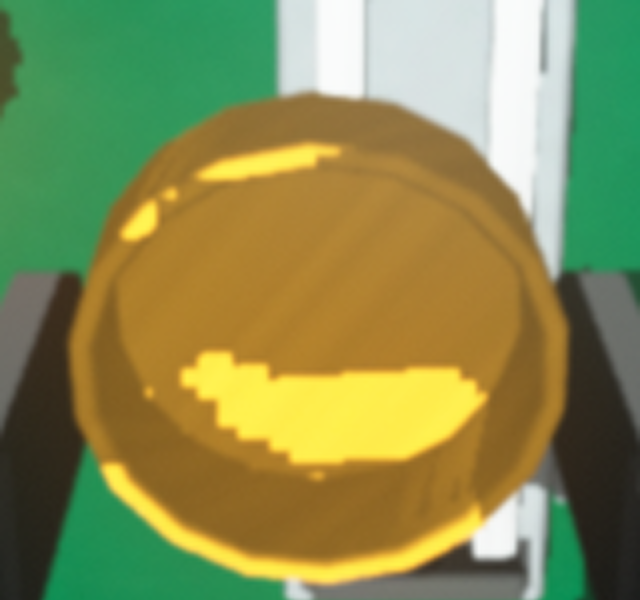

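```bash
python3 - <<'E'
from h import *
c=cal("wrist");s,p,R=pose();print(p.round(4),s["clock"])
z=p[2]-.0141+.028
P=lambda x,y:onz(c,240+x/4-.4,190+y/4-.4,z)
t,b,l,r=P(318,143),P(318,583),P(70,350),P(567,345)
print(t,b,l,r,"diam",np.linalg.norm(t-b),np.linalg.norm(l-r),"cen",(t+b)/2,(l+r)/2)
print("cup in tool",R.T@((t+b)/2-p),R.T@((l+r)/2-p))
print("seat",onz(c,350.7,107.3,.029),onz(c,350.7,107.3,.0285))
for (u,v) in((332.8,70.8),(383.3,71.6)): print(onz(c,u,v,.088))
E
```

```text
[0.5723 0.0204 0.1982] 15.175
[0.57557521 0.04917273 0.21208918] [ 0.57176863 -0.00457666  0.21208918] [0.5474629  0.02728977 0.21208918] [0.60044167 0.02413644 0.21208918] diam 0.05388402078263535 0.05307253225231188 cen [0.57367192 0.02229803 0.21208918] [0.57395228 0.0257131  0.21208918]
cup in tool [ 0.00120917 -0.00193976 -0.01390065] [ 0.001244   -0.00536614 -0.01390183]
seat [0.60583128 0.08418919 0.029     ] [0.60587371 0.08416119 0.0285    ]
[0.58954353 0.11260038 0.088     ]
[0.62422591 0.10963116 0.088     ]
```

```bash
python3 - <<'E'
from h import *
plan([(.6048,.0823,.17,SY),(.6048,.0823,.112,SY)],step=.03,grip=.3)
E
```

```text
from [0.5723 0.0204 0.1982] yaw -0.0717 tilt [-0.e+00 -3.e-04 -1.e+00]
-> (0.6048, 0.0823, 0.17, -0.071) rows 3
[0.3, 0.0093, -0.0213, 0.0094, -0.0]
[0.3, 0.0093, -0.0214, 0.0094, -0.0]
[0.3, 0.0094, -0.0213, 0.0094, -0.0]
-> (0.6048, 0.0823, 0.112, -0.071) rows 2
[0.3, -0.0, -0.0, 0.029, -0.0]
[0.3, -0.0, -0.0, 0.029, -0.0]
```

Call:
send_rows --pt "0.3 0.0093 -0.0213 0.0094 0" --pt "0.3 0.0093 -0.0214 0.0094 0" --pt "0.3 0.0094 -0.0213 0.0094 0" --pt "0.3 0 0 0.029 0" --pt "0.3 0 0 0.024 0" --pt "0.3 0 0 0 0" --pt "0.3 0 0 0 0" --pt "0.3 0 0 0 0"

```text
clock: 16.18
position: [0.6068, 0.083, 0.1177]
ee_rot: [-0.0, 0.999, -0.035, 0.001]
contact_force: [-0.4, 0.4, -2.5]
width: 0.0528
```

```bash
python3 - <<'E'
from h import *
st();snap("wrist","w14");st();snap("scene","s14");im=cv2.imread("pics/s14.png");cv2.imwrite("pics/s14c.png",crop(im,230,170,380,290,5))
E
```

```text
t 16.18 p [0.6068 0.083  0.1177] yaw -0.0709 F [-0.4  0.4 -2.5] w 0.0528 q [ 0.02  0.41  1.6  -0.    1.13  0.09]
t 16.23 p [0.6066 0.0829 0.1177] yaw -0.071 F [ 0.3 -0.3 -1.4] w 0.0529 q [ 0.02  0.41  1.6  -0.    1.13  0.09]
```

View pics/w14.png

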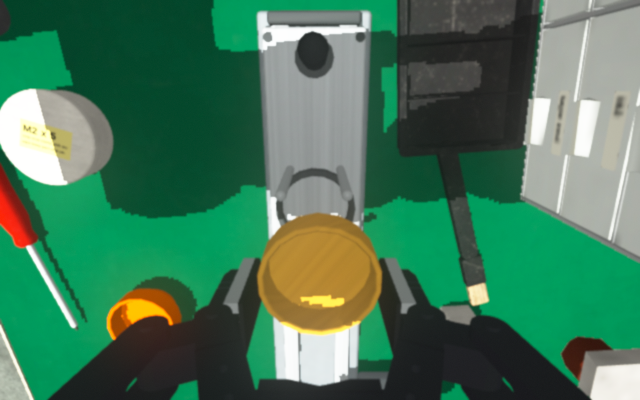

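View pics/s14c.png

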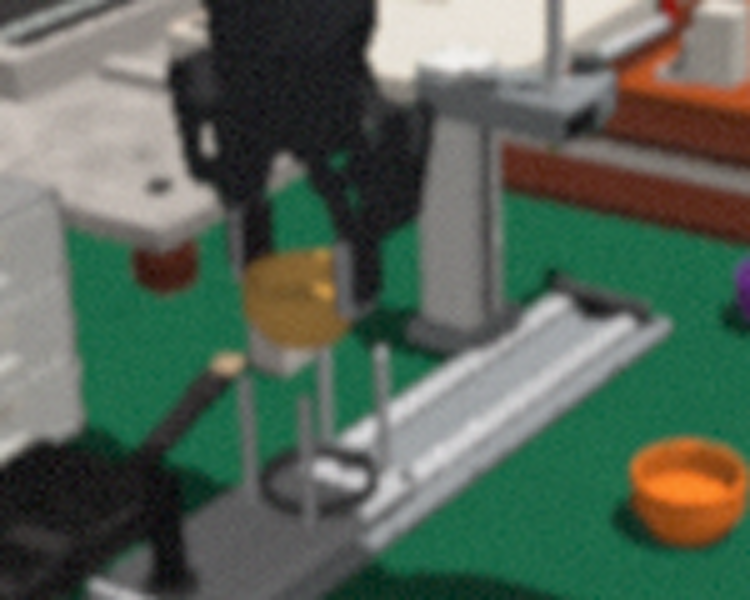

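```bash
python3 - <<'E'
from h import *
im=cv2.imread("pics/w14.png");cv2.imwrite("pics/w14c.png",crop(im,250,20,390,130,5));cv2.imwrite("pics/w14d.png",crop(im,245,150,395,270,5))
E
```

```text
(no output)
```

View pics/w14c.png

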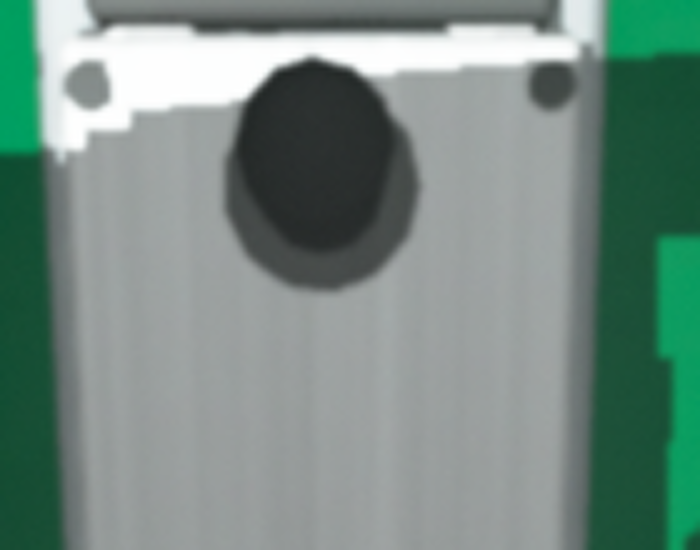

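View pics/w14d.png

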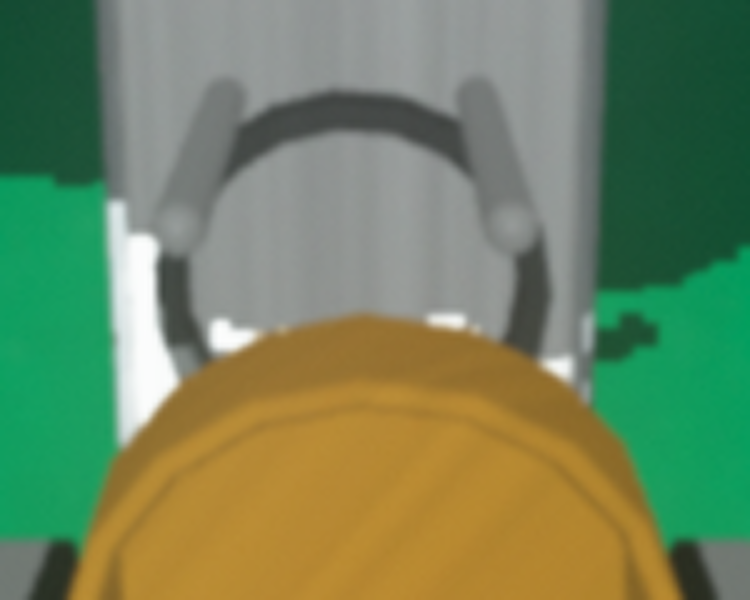

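```bash
python3 - <<'E'
from h import *
c=cal("wrist");s,p,R=pose();print(p.round(4))
a=onz(c,280.6,194.6,.088);b=onz(c,347.2,194.6,.088);m=(a+b)/2;d=b-a
print(a,b,np.linalg.norm(d),np.arctan2(d[1],d[0]));
x=d[:2]/np.linalg.norm(d[:2]);y=np.array([-x[1],x[0]])
y2=np.array([.0715,.9974]);print("seat",m[:2]-.0273*y2)
z=p[2]-.0141+.028
P=lambda x,y:onz(c,x,y,z)
l,r,t,bo=P(257.5,277),P(381.7,277),P(319.5,226),P(319.5,334.5)
print(l,r,t,bo,(l+r)/2,(t+bo)/2)
E
```

```text
[0.6064 0.0828 0.1176]
[0.58954867 0.11275486 0.088     ] [0.62445806 0.11028094 0.088     ] 0.03499693638287703 -0.07074860167052374
seat [0.60505142 0.08428888]
[0.5817359  0.08971332 0.13146052] [0.63467608 0.08592446 0.13146052] [0.60978569 0.11124651 0.13146052] [0.60608563 0.05825938 0.13146052] [0.60820599 0.08781889 0.13146052] [0.60793566 0.08475294 0.13146052]
```

Call:
send_rows --pt "0.3 -0.0024 0.0005 0.005 0" --pt "0.3 0 0 0.008 0" --pt "0.3 0 0 0.005 0" --pt "0.3 0 0 0 0" --pt "0.3 0 0 0 0"

```text
clock: 16.9
position: [0.6035, 0.0824, 0.0985]
ee_rot: [0.0, 0.999, -0.036, 0.0]
contact_force: [0.4, 0.2, -0.3]
width: 0.0532
```

Call:
send_rows --pt "0.3 0 0 0.008 0" --pt "0.3 0 0 0.008 0" --pt "0.3 0 0 0 0"

```text
clock: 17.27
position: [0.6024, 0.0824, 0.0813]
ee_rot: [0.0, 0.999, -0.035, -0.001]
contact_force: [-0.2, -0.5, -1.7]
width: 0.053
```

```bash
python3 - <<'E'
from h import *
st();snap("wrist","w15");st();snap("scene","s15");im=cv2.imread("pics/s15.png");cv2.imwrite("pics/s15c.png",crop(im,230,170,380,290,5))
E
```

```text
t 17.27 p [0.6024 0.0824 0.0813] yaw -0.071 F [-0.2 -0.5 -1.7] w 0.053 q [ 0.02  0.44  1.65 -0.    1.06  0.09]
t 17.32 p [0.6029 0.0824 0.0818] yaw -0.071 F [-0.2  0.3 -1.2] w 0.0532 q [ 0.02  0.44  1.65 -0.    1.06  0.09]
```

View pics/w15.png

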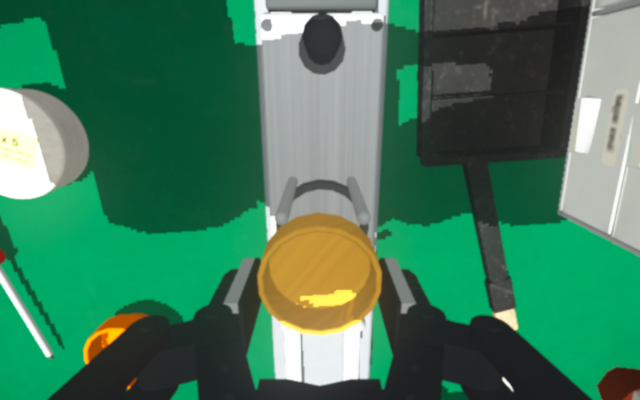

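View pics/s15c.png

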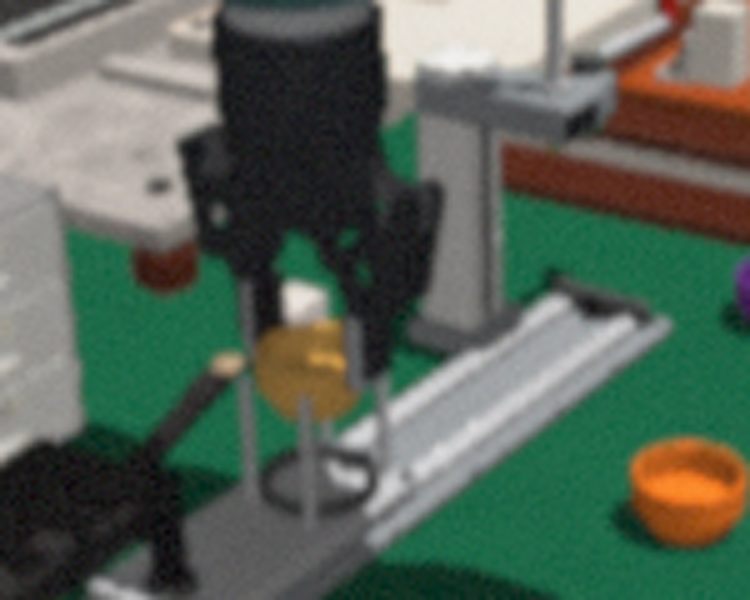

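Call:
send_rows --pt "0.3 0 0 0.01 0" --pt "0.3 0 0 0.01 0" --pt "0.3 0 0 0.01 0" --pt "0.3 0 0 0.004 0" --pt "0.3 0 0 0 0" --pt "0.3 0 0 0 0"

```text
clock: 18.12
position: [0.6036, 0.0825, 0.0487]
ee_rot: [0.0, 0.999, -0.035, 0.0]
contact_force: [-0.3, 1.1, -0.2]
width: 0.0529
```

Call:
send_rows --pt "0.3 0 0 0.004 0" --pt "0.3 0 0 0.004 0" --pt "0.3 0 0 0 0" --pt "0.3 0 0 0 0"

```text
clock: 18.62
position: [0.6033, 0.0824, 0.0405]
ee_rot: [0.0, 0.999, -0.036, 0.0]
contact_force: [0.4, 0.2, -1.6]
width: 0.053
```

Call:
send_rows --pt "0.3 0 0 0.004 0" --pt "0.3 0 0 0 0" --pt "0.3 0 0 0 0"

```text
clock: 19.0
position: [0.6032, 0.0824, 0.0364]
ee_rot: [0.0, 0.999, -0.035, -0.0]
contact_force: [-0.1, -1.0, -1.7]
width: 0.0531
```

Call:
send_rows --pt "0.3 0 0 0.0015 0" --pt "0.3 0 0 0 0" --pt "0.3 0 0 0 0"

```text
clock: 19.38
position: [0.6033, 0.0825, 0.0361]
ee_rot: [0.0, 0.999, -0.035, 0.0]
contact_force: [-1.5, 0.6, 5.5]
width: 0.0533
```

```bash
python3 - <<'E'
from h import *
st();snap("wrist","w16");snap("scene","s16");im=cv2.imread("pics/s16.png");cv2.imwrite("pics/s16c.png",crop(im,230,170,380,290,5))
E
```

```text
t 19.38 p [0.6033 0.0825 0.0361] yaw -0.071 F [-1.5  0.6  5.5] w 0.0533 q [ 0.02  0.49  1.7  -0.    0.96  0.09]
```

View pics/s16c.png

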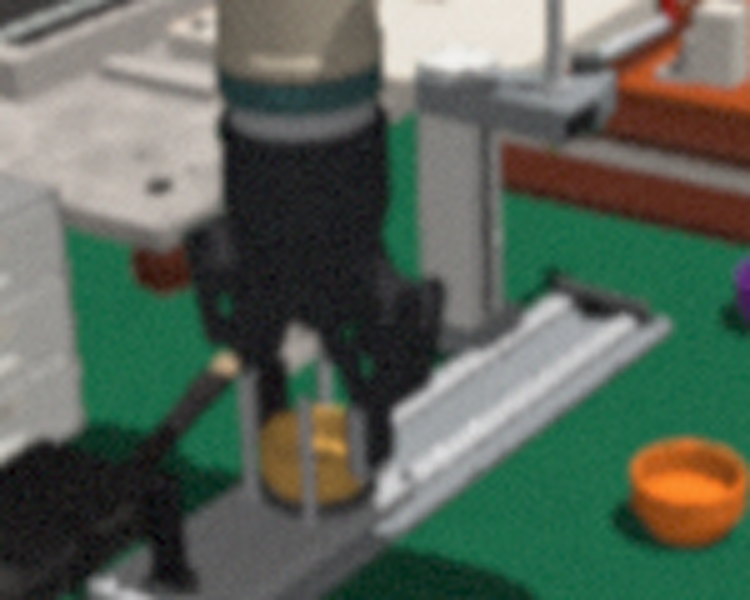

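Call:
send_rows --pt "0.9 0 0 0 0" --pt "0.9 0 0 0 0" --pt "0.9 0 0 0 0" --pt "0.9 0 0 -0.04 0" --pt "0.9 0 0 -0.05 0" --pt "0.9 0 0 -0.05 0" --pt "0.9 0 0 0 0" --pt "0.9 0 0 0 0"

```text
clock: 20.48
position: [0.6027, 0.0824, 0.1744]
ee_rot: [0.0, 0.999, -0.036, -0.001]
contact_force: [0.3, -0.6, -0.0]
width: 0.0768
```

```bash
python3 - <<'E'
from h import *
st();cups("wrist","w17");cups("top","t17");c=cal("wrist");print(proj(c,(.6045,.083,.05)))
plan([(.50,.17,.24,SY),(.44,.285,.24,SY)],step=.05)
E
```

```text
t 20.48 p [0.6027 0.0824 0.1744] yaw -0.0711 F [ 0.3 -0.6 -0. ] w 0.0768 q [ 0.02  0.36  1.52 -0.    1.26  0.09]
w17 px 172.4 285.6 [48.5 56.8] xy@28 [ 0.4554 -0.0059  0.028 ] enc 0.452 -0.0053 29.3
w17 px 320.7 188.8 [65.  67.6] xy@28 [0.6043 0.0808 0.028 ] enc 0.6038 0.0799 30.8
t17 px 217.3 239.6 [19.5 20.4] xy@28 [0.4387 0.3026 0.028 ] enc 0.4382 0.3026 27.7
t17 px 209.3 193.7 [19.1 20.4] xy@28 [0.5628 0.3325 0.028 ] enc 0.5628 0.3325 28.3
[321.09508444 193.79366111]
from [0.6021 0.0824 0.1731] yaw -0.071 tilt [-3.7e-03 -2.0e-04 -1.0e+00]
-> (0.5, 0.17, 0.24, -0.071) rows 4
[1, -0.027, -0.02, -0.0167, 0.0]
[1, -0.027, -0.0201, -0.0167, 0.0]
[1, -0.027, -0.02, -0.0168, 0.0]
[1, -0.027, -0.0201, -0.0167, 0.0]
-> (0.44, 0.285, 0.24, -0.071) rows 3
[1, -0.0227, -0.0368, -0.0, 0.0]
[1, -0.0227, -0.0368, -0.0, 0.0]
[1, -0.0226, -0.0368, -0.0, 0.0]
```

View pics/w17.png

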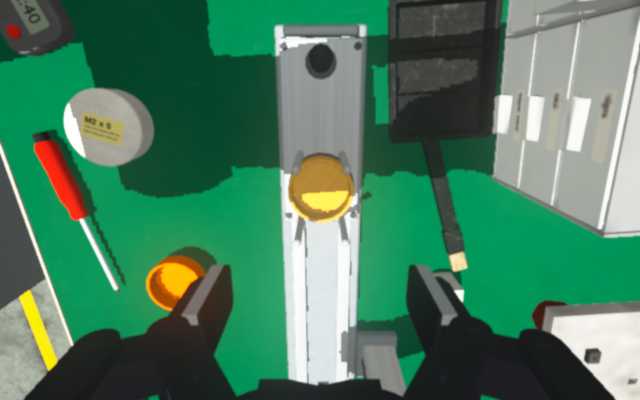

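View pics/t17.png

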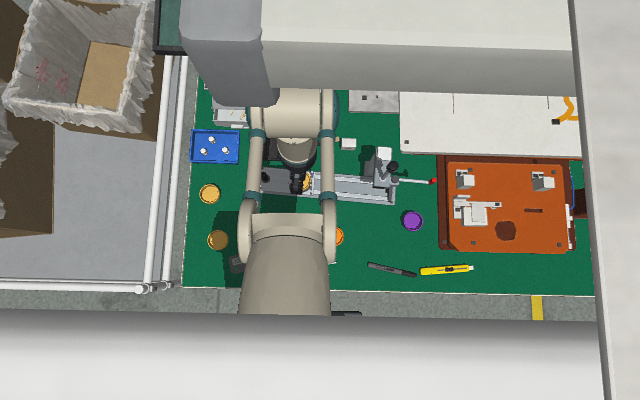

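Call:
send_rows --pt "1 -0.027 -0.02 -0.0167 0" --pt "1 -0.027 -0.02 -0.0167 0" --pt "1 -0.027 -0.02 -0.0168 0" --pt "1 -0.027 -0.02 -0.0167 0" --pt "1 -0.0227 -0.0368 0 0" --pt "1 -0.0227 -0.0368 0 0" --pt "1 -0.0226 -0.0368 0 0" --pt "1 0 0 0 0"

```text
clock: 21.58
position: [0.4391, 0.2866, 0.2402]
ee_rot: [0.0, 0.999, -0.033, -0.002]
contact_force: [1.4, -0.3, -0.7]
width: 0.0855
```

Call:
send_rows --pt "1 0 0 0 0"

```text
clock: 21.7
position: [0.441, 0.2844, 0.2406]
ee_rot: [0.001, 0.999, -0.035, -0.001]
contact_force: [-0.7, -0.6, 0.2]
width: 0.0853
```

```bash
python3 - <<'E'
from h import *
st();cups("wrist","w18");st()
plan([(.4395,.3026,.014,SY)],step=.045)
E
```

```text
t 21.7 p [0.441  0.2844 0.2406] yaw -0.0704 F [-0.7 -0.6  0.2] w 0.0853 q [ 0.44  0.2   1.59 -0.    1.36  0.51]
w18 px 316.5 150.2 [51.2 52.4] xy@28 [0.4411 0.3047 0.028 ] enc 0.4409 0.3042 27.5
w18 px 437.2 111.1 [53.4 58. ] xy@28 [0.5645 0.3354 0.028 ] enc 0.5641 0.3343 28.4
t 21.75 p [0.4414 0.2841 0.2409] yaw -0.0714 F [ 0.   0.1 -0.9] w 0.0853 q [ 0.44  0.2   1.59 -0.    1.36  0.51]
from [0.4414 0.2841 0.2409] yaw -0.0714 tilt [-0.0013 -0.0015 -1.    ]
-> (0.4395, 0.3026, 0.014, -0.071) rows 6
[1, -0.0005, -0.0031, 0.0378, 0.0]
[1, -0.0005, -0.0031, 0.0378, 0.0]
[1, -0.0005, -0.003, 0.0378, 0.0]
[1, -0.0006, -0.0031, 0.0378, 0.0]
[1, -0.0005, -0.003, 0.0379, 0.0]
[1, -0.0006, -0.0031, 0.0378, 0.0]
```

View pics/w18.png

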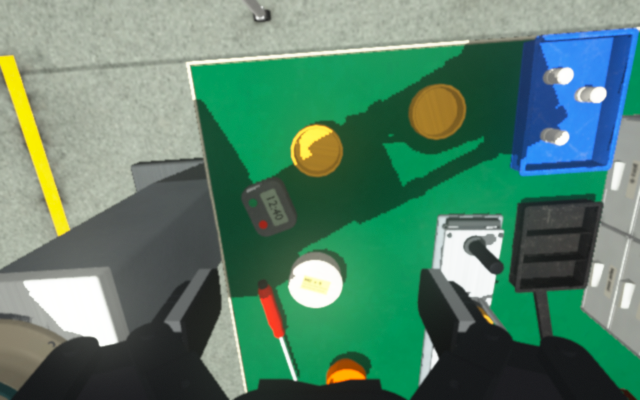

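Call:
send_rows --pt "1 0 -0.004 0.0378 0" --pt "1 0 -0.004 0.0378 0" --pt "1 0 -0.004 0.0378 0" --pt "1 0 -0.004 0.0378 0" --pt "1 0 -0.004 0.025 0" --pt "1 0 0 0 0" --pt "1 0 0 0 0"

```text
clock: 22.62
position: [0.4438, 0.3044, 0.0664]
ee_rot: [-0.0, 0.999, -0.036, 0.001]
contact_force: [-0.3, -0.3, 0.8]
width: 0.0852
```

```bash
python3 - <<'E'
from h import *
st();cups("wrist","w19");st()
plan([(.441,.3043,.014,SY)],step=.045)
E
```

```text
t 22.62 p [0.4438 0.3044 0.0664] yaw -0.0721 F [-0.3 -0.3  0.8] w 0.0852 q [ 0.47  0.37  1.82 -0.    0.95  0.54]
w19 px 311.3 234.3 [92.2 92.7] xy@28 [0.4409 0.3069 0.028 ] enc 0.4409 0.3058 28.9
w19 px 532.1 167.5 [ 97.5 113.5] xy@28 [0.5629 0.3374 0.028 ] enc 0.5628 0.3365 30.6
t 22.68 p [0.4439 0.3047 0.0668] yaw -0.0719 F [ 1.1  0.1 -0. ] w 0.0857 q [ 0.47  0.37  1.82 -0.    0.95  0.54]
from [0.4439 0.3047 0.0668] yaw -0.0719 tilt [ 2.1e-03  8.0e-04 -1.0e+00]
-> (0.441, 0.3043, 0.014, -0.071) rows 2
[1, -0.0015, 0.0003, 0.0264, -0.0]
[1, -0.0014, 0.0003, 0.0264, -0.0]
```

View pics/w19.png

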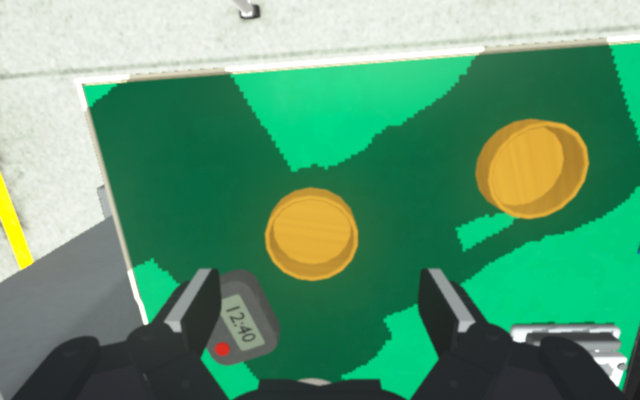

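Call:
send_rows --pt "1 -0.0028 -0.0003 0.025 0" --pt "1 0 0 0.023 0" --pt "1 0 0 0.004 0" --pt "1 0 0 0 0" --pt "0.3 0 0 0 0" --pt "0.3 0 0 0 0" --pt "0.3 0 0 0 0" --pt "0.3 0 0 0 0"

```text
clock: 23.68
position: [0.4405, 0.3056, 0.0152]
ee_rot: [-0.0, 0.999, -0.036, 0.001]
contact_force: [-2.0, -0.5, 7.2]
width: 0.0532
```

Call:
send_rows --pt "0.3 0 0 0 0" --pt "0.3 0 0 0 0"

```text
clock: 23.92
position: [0.4404, 0.3056, 0.0151]
ee_rot: [-0.0, 0.999, -0.036, 0.001]
contact_force: [-1.3, -0.4, 7.2]
width: 0.0533
```

```bash
python3 - <<'E'
from h import *
st();cups("wrist","w20");
plan([(.441,.304,.13,SY),(.45,.2,.2,SY),(.56,.03,.2,SY)],step=.04,grip=.3)
E
```

```text
t 23.93 p [0.4404 0.3056 0.0151] yaw -0.0711 F [-1.3 -0.4  7.2] w 0.0533 q [ 0.48  0.43  1.89 -0.    0.82  0.55]
w20 px 319.2 281.2 [120.1 125.3] xy@28 [0.4419 0.3079 0.028 ] enc 0.4413 0.3063 29.8
w20 px 611.3 197.2 [130.1 157. ] xy@28 [0.5607 0.3377 0.028 ] enc 0.558 0.3346 31.1
from [0.4404 0.3056 0.0151] yaw -0.0711 tilt [ 1.6e-03  8.0e-04 -1.0e+00]
-> (0.441, 0.304, 0.13, -0.071) rows 3
[0.3, 0.0002, 0.0005, -0.0383, 0.0]
[0.3, 0.0002, 0.0005, -0.0383, 0.0]
[0.3, 0.0003, 0.0006, -0.0383, 0.0]
-> (0.45, 0.2, 0.2, -0.071) rows 4
[0.3, 0.0041, 0.0258, -0.0175, 0.0]
[0.3, 0.0041, 0.0258, -0.0175, 0.0]
[0.3, 0.0041, 0.0257, -0.0175, 0.0]
[0.3, 0.0041, 0.0258, -0.0175, 0.0]
-> (0.56, 0.03, 0.2, -0.071) rows 6
[0.3, 0.0203, 0.027, 0.0, 0.0]
[0.3, 0.0203, 0.0269, 0.0, 0.0]
[0.3, 0.0203, 0.027, 0.0, 0.0]
[0.3, 0.0203, 0.0269, 0.0, 0.0]
[0.3, 0.0203, 0.027, 0.0, 0.0]
[0.3, 0.0202, 0.0269, 0.0, 0.0]
```

View pics/w20.png

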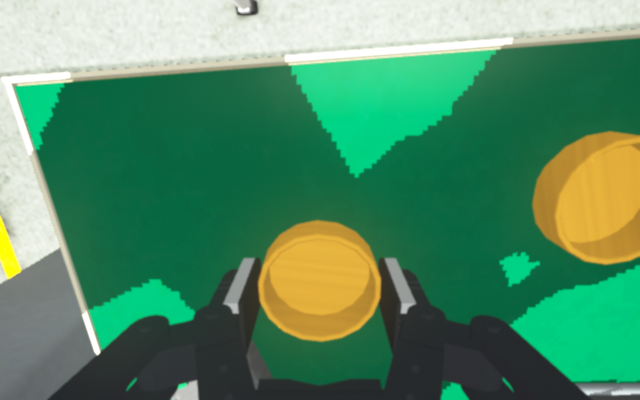

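```bash
python3 - <<'E'
from h import *
plan([(.441,.305,.16,SY),(.6032,.085,.18,SY),(.6032,.085,.118,SY)],step=.042,grip=.3)
E
```

```text
from [0.4404 0.3056 0.0151] yaw -0.0711 tilt [ 1.6e-03  8.0e-04 -1.0e+00]
-> (0.441, 0.305, 0.16, -0.071) rows 4
[0.3, 0.0002, 0.0001, -0.0362, 0.0]
[0.3, 0.0001, 0.0002, -0.0362, 0.0]
[0.3, 0.0002, 0.0001, -0.0362, 0.0]
[0.3, 0.0001, 0.0002, -0.0363, 0.0]
-> (0.6032, 0.085, 0.18, -0.071) rows 7
[0.3, 0.0253, 0.0297, -0.0029, 0.0]
[0.3, 0.0254, 0.0297, -0.0028, 0.0]
[0.3, 0.0253, 0.0297, -0.0029, 0.0]
[0.3, 0.0254, 0.0297, -0.0028, 0.0]
[0.3, 0.0253, 0.0297, -0.0029, 0.0]
[0.3, 0.0254, 0.0297, -0.0028, 0.0]
[0.3, 0.0253, 0.0297, -0.0029, 0.0]
-> (0.6032, 0.085, 0.118, -0.071) rows 2
[0.3, 0.0, 0.0, 0.031, 0.0]
[0.3, 0.0, 0.0, 0.031, 0.0]
```

Call:
send_rows --pt "0.3 0 0 -0.0362 0" --pt "0.3 0 0 -0.0362 0" --pt "0.3 0 0 -0.0362 0" --pt "0.3 0 0 -0.0363 0" --pt "0.3 0.0253 0.0297 -0.003 0" --pt "0.3 0.0254 0.0297 -0.003 0" --pt "0.3 0.0253 0.0297 -0.003 0" --pt "0.3 0.0254 0.0297 -0.003 0"

```text
clock: 24.98
position: [0.5331, 0.1786, 0.1709]
ee_rot: [-0.0, 0.999, -0.035, 0.0]
contact_force: [0.8, -0.2, -1.6]
width: 0.0529
```

Call:
send_rows --pt "0.3 0.0253 0.0297 -0.003 0" --pt "0.3 0.0254 0.0297 -0.003 0" --pt "0.3 0.0253 0.0297 -0.003 0" --pt "0.3 0 0 0 0" --pt "0.3 0 0 0 0" --pt "0.3 0 0 0 0"

```text
clock: 25.72
position: [0.6012, 0.0863, 0.1795]
ee_rot: [-0.0, 0.999, -0.035, -0.0]
contact_force: [0.4, -0.3, -2.1]
width: 0.0529
```

```bash
python3 - <<'E'
from h import *
st()
plan([(.6032,.085,.118,SY)],step=.042,grip=.3)
E
```

```text
t 25.73 p [0.6012 0.0863 0.1795] yaw -0.0699 F [ 0.4 -0.3 -2.1] w 0.0529 q [0.03 0.36 1.52 0.   1.27 0.1 ]
from [0.6012 0.0863 0.1795] yaw -0.0699 tilt [-8.e-04  3.e-04 -1.e+00]
-> (0.6032, 0.085, 0.118, -0.071) rows 2
[0.3, 0.001, 0.0006, 0.0308, 0.001]
[0.3, 0.0011, 0.0006, 0.0307, 0.001]
```

Call:
send_rows --pt "0.3 0.001 0.0006 0.03 0.001" --pt "0.3 0.001 0.0006 0.03 0.001" --pt "0.3 0 0 0 0" --pt "0.3 0 0 0 0" --pt "0.3 0 0 0 0"

```text
clock: 26.35
position: [0.605, 0.0843, 0.1212]
ee_rot: [-0.0, 0.999, -0.036, 0.002]
contact_force: [0.4, -0.6, -1.6]
width: 0.0528
```

```bash
python3 - <<'E'
from h import *
st();snap("wrist","w21");st()
im=cv2.imread("pics/w21.png");cv2.imwrite("pics/w21d.png",crop(im,245,170,395,345,4)[:600])
E
```

```text
t 26.35 p [0.605  0.0843 0.1212] yaw -0.0725 F [ 0.4 -0.6 -1.6] w 0.0528 q [ 0.02  0.4   1.59 -0.    1.14  0.1 ]
t 26.4 p [0.6049 0.0842 0.1211] yaw -0.0728 F [-0.3  0.3 -2. ] w 0.053 q [ 0.02  0.4   1.6  -0.    1.14  0.1 ]
```

View pics/w21d.png

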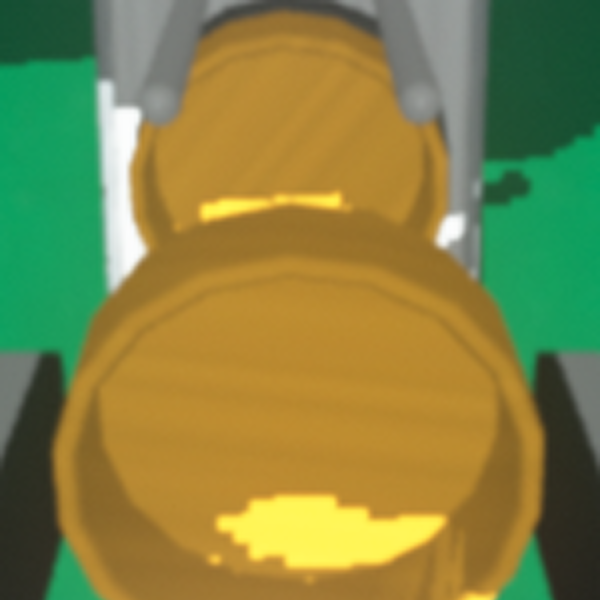

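```bash
python3 - <<'E'
from h import *
im=cv2.imread("pics/w21.png");print([ (r,im[r,320].tolist()) for r in range(332,350,1)])
c=cal("wrist");s,p,R=pose()
a=onz(c,285.4,195.1,.088);b=onz(c,350.4,195.1,.088);m=(a+b)/2
print("seat",m[:2]-.0273*np.array([.0715,.9974]),np.linalg.norm(a-b))
z=p[2]-.0151+.028
P=lambda x,y:onz(c,x,y,z)
l,r=P(258.4,285),P(380.9,285)
for bt in(340,341.5,343):
  t,bo=P(319.6,234.1),P(319.6,bt);print(bt,np.linalg.norm(t-bo),(t+bo)/2)
print((l+r)/2,np.linalg.norm(l-r),p)
E
```

```text
[(332, [54, 121, 161]), (333, [55, 121, 162]), (334, [58, 125, 167]), (335, [59, 141, 187]), (336, [67, 175, 227]), (337, [79, 218, 250]), (338, [89, 240, 254]), (339, [103, 245, 255]), (340, [144, 244, 254]), (341, [204, 240, 249]), (342, [231, 237, 235]), (343, [234, 236, 230]), (344, [234, 236, 229]), (345, [234, 235, 229]), (346, [234, 235, 229]), (347, [234, 235, 229]), (348, [235, 235, 229]), (349, [234, 235, 229])]
seat [0.60555331 0.08418662] 0.03486895930315767
340 0.052985130549934895 [0.60613355 0.08221016 0.13396862]
341.5 0.05382502756745722 [0.60610366 0.08179128 0.13396862]
343 0.05466772389840896 [0.60607366 0.081371   0.13396862]
[0.60634919 0.08468861 0.13396862] 0.053198091259698245 [0.60486217 0.0842327  0.12106862]
```

Call:
send_rows --pt "0.3 -0.001 -0.0021 0.006 0" --pt "0.3 0 0 0.01 0" --pt "0.3 0 0 0.006 0" --pt "0.3 0 0 0 0" --pt "0.3 0 0 0 0"

```text
clock: 27.02
position: [0.6033, 0.0861, 0.0975]
ee_rot: [0.0, 0.999, -0.037, 0.0]
contact_force: [-0.3, 0.3, -1.0]
width: 0.0529
```

```bash
python3 - <<'E'
from h import *
st();snap("wrist","w22");st()
im=cv2.imread("pics/w22.png");cv2.imwrite("pics/w22d.png",crop(im,245,170,395,345,4)[:600])
E
```

```text
t 27.02 p [0.6033 0.0861 0.0975] yaw -0.0731 F [-0.3  0.3 -1. ] w 0.0529 q [ 0.03  0.43  1.63 -0.    1.09  0.1 ]
t 27.07 p [0.6034 0.0861 0.0977] yaw -0.0731 F [ 0.7  0.2 -0.6] w 0.053 q [ 0.03  0.43  1.63 -0.    1.09  0.1 ]
```

View pics/w22d.png

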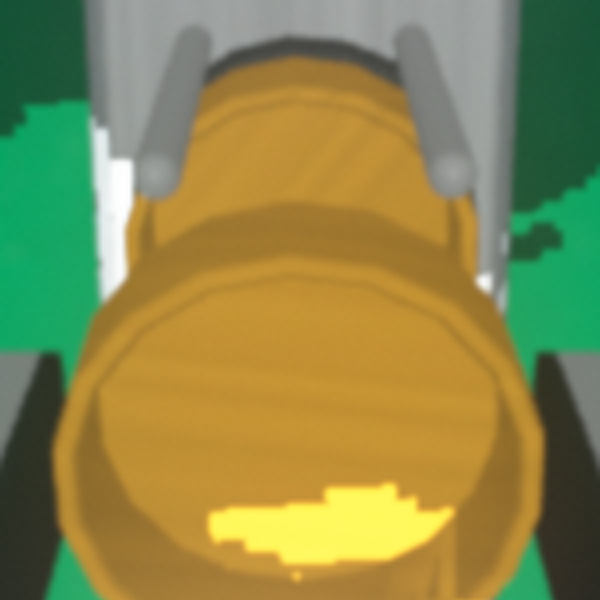

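Call:
send_rows --pt "0.3 0.0005 0 0.008 0" --pt "0.3 0 0 0.008 0" --pt "0.3 0 0 0.008 0" --pt "0.3 0 0 0.006 0" --pt "0.3 0 0 0 0" --pt "0.3 0 0 0 0"

```text
clock: 27.82
position: [0.6039, 0.0861, 0.0677]
ee_rot: [0.0, 0.999, -0.037, 0.0]
contact_force: [-0.5, -0.2, -0.9]
width: 0.0531
```

Call:
send_rows --pt "0.3 0 0 0.005 0" --pt "0.3 0 0 0.004 0" --pt "0.3 0 0 0 0" --pt "0.3 0 0 0 0"

```text
clock: 28.32
position: [0.6037, 0.0861, 0.0585]
ee_rot: [0.0, 0.999, -0.036, 0.0]
contact_force: [-0.2, -0.1, -1.3]
width: 0.0526
```

Call:
send_rows --pt "0.3 0 0 0.004 0" --pt "0.3 0 0 0 0" --pt "0.3 0 0 0 0"

```text
clock: 28.7
position: [0.6037, 0.0861, 0.0545]
ee_rot: [0.0, 0.999, -0.036, -0.0]
contact_force: [-0.0, 0.1, -0.5]
width: 0.0527
```

Call:
send_rows --pt "0.3 0 0 0.002 0" --pt "0.3 0 0 0.001 0" --pt "0.3 0 0 0 0" --pt "0.3 0 0 0 0"

```text
clock: 29.2
position: [0.604, 0.0861, 0.0532]
ee_rot: [0.0, 0.999, -0.036, 0.001]
contact_force: [-1.9, -0.1, 8.2]
width: 0.0527
```

```bash
python3 - <<'E'
from h import *
st();snap("scene","s23");im=cv2.imread("pics/s23.png");cv2.imwrite("pics/s23c.png",crop(im,230,170,380,290,5))
E
```

```text
t 29.2 p [0.604  0.0861 0.0532] yaw -0.0729 F [-1.9 -0.1  8.2] w 0.0527 q [ 0.03  0.47  1.68 -0.    0.99  0.1 ]
```

View pics/s23c.png

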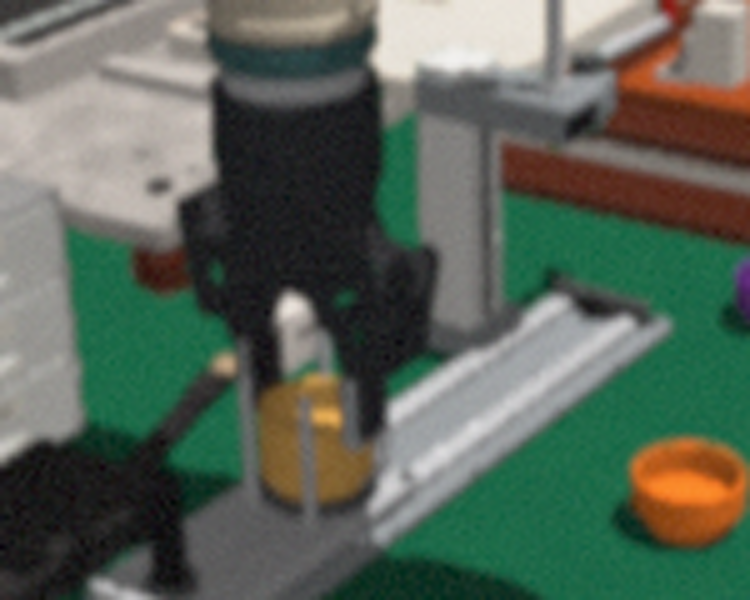

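Call:
send_rows --pt "0.9 0 0 0 0" --pt "0.9 0 0 0 0" --pt "0.9 0 0 0 0" --pt "0.9 0 0 -0.04 0" --pt "0.9 0 0 -0.05 0" --pt "0.9 0 0 -0.05 0" --pt "0.9 0 0 0 0" --pt "0.9 0 0 0 0"

```text
clock: 30.25
position: [0.6032, 0.0861, 0.1911]
ee_rot: [0.0, 0.999, -0.036, -0.0]
contact_force: [-0.6, -0.0, -0.6]
width: 0.077
```

```bash
python3 - <<'E'
from h import *
st();snap("wrist","w24");cups("top","t24")
plan([(.5636,.31,.24,SY)],step=.045)
E
```

```text
t 30.25 p [0.6032 0.0861 0.1911] yaw -0.073 F [-0.6 -0.  -0.6] w 0.077 q [ 0.03  0.35  1.49 -0.    1.3   0.1 ]
t24 px 209.3 193.7 [19.1 20.5] xy@28 [0.5628 0.3326 0.028 ] enc 0.5618 0.3329 28.4
from [0.6026 0.0861 0.1898] yaw -0.073 tilt [-3.4e-03 -2.0e-04 -1.0e+00]
-> (0.5636, 0.31, 0.24, -0.071) rows 6
[1, -0.0092, -0.0367, -0.0084, -0.0]
[1, -0.0092, -0.0368, -0.0084, -0.0]
[1, -0.0092, -0.0367, -0.0083, -0.0]
[1, -0.0092, -0.0368, -0.0084, -0.001]
[1, -0.0092, -0.0367, -0.0083, -0.0]
[1, -0.0091, -0.0368, -0.0084, -0.001]
```

View pics/w24.png

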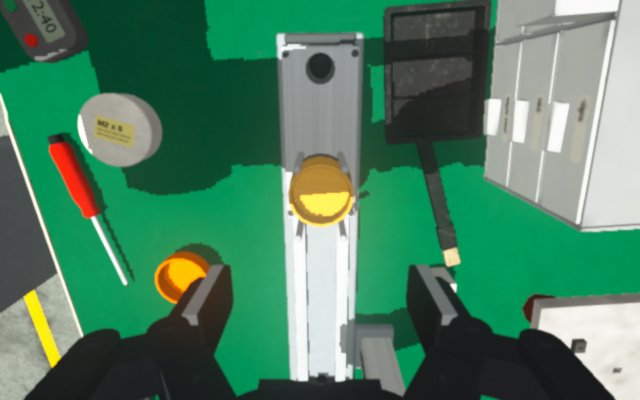

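View pics/t24.png

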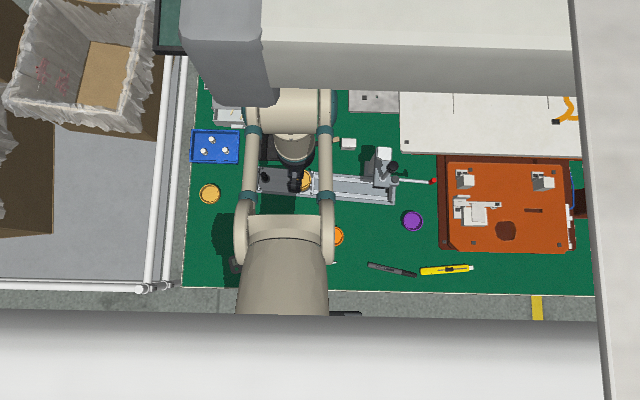

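Call:
send_rows --pt "1 -0.0092 -0.0367 -0.0084 0" --pt "1 -0.0092 -0.0368 -0.0084 0" --pt "1 -0.0092 -0.0367 -0.0083 0" --pt "1 -0.0092 -0.0368 -0.0084 0" --pt "1 -0.0092 -0.0367 -0.0083 0" --pt "1 -0.0091 -0.0368 -0.0084 0" --pt "1 0 0 0 0" --pt "1 0 0 0 0"

```text
clock: 31.35
position: [0.5643, 0.3095, 0.2401]
ee_rot: [0.001, 0.999, -0.036, -0.001]
contact_force: [0.2, 0.5, -0.5]
width: 0.0849
```

```bash
python3 - <<'E'
from h import *
st();cups("wrist","w25");st()
plan([(.564,.334,.07,SY)],step=.04)
E
```

```text
t 31.35 p [0.5643 0.3095 0.2401] yaw -0.0726 F [ 0.2  0.5 -0.5] w 0.0849 q [ 0.39  0.38  1.33 -0.    1.44  0.47]
w25 px 366.6 356.9 [47.7 59.3] xy@28 [0.6081 0.0607 0.028 ] enc 0.6117 0.0623 44.6
w25 px 317.4 144.8 [51.5 52.7] xy@28 [0.5654 0.3352 0.028 ] enc 0.5651 0.3349 27.4
t 31.4 p [0.5645 0.3091 0.2403] yaw -0.0734 F [0.1 0.7 0.3] w 0.0853 q [ 0.39  0.38  1.33 -0.    1.44  0.47]
from [0.5645 0.3091 0.2403] yaw -0.0734 tilt [-0.0022 -0.0018 -1.    ]
-> (0.564, 0.334, 0.07, -0.071) rows 5
[1, -0.0005, -0.005, 0.0341, -0.0]
[1, -0.0005, -0.0049, 0.0341, -0.0]
[1, -0.0004, -0.005, 0.034, -0.001]
[1, -0.0005, -0.0049, 0.0341, -0.0]
[1, -0.0004, -0.005, 0.034, -0.001]
```

View pics/w25.png

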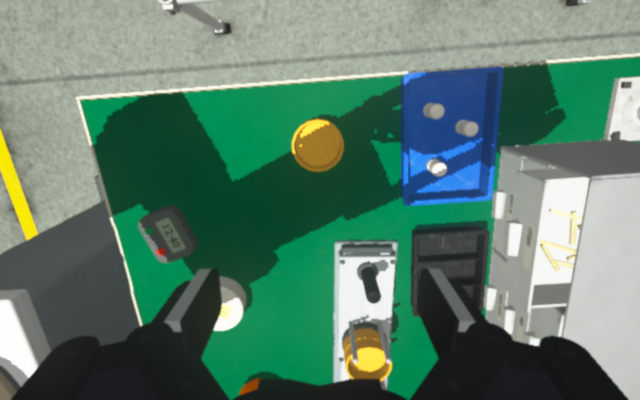

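Call:
send_rows --pt "1 0 -0.005 0.0341 0" --pt "1 0 -0.005 0.0341 0" --pt "1 0 -0.005 0.034 0" --pt "1 0 -0.005 0.0341 0" --pt "1 0 -0.005 0.034 0" --pt "1 0 0 0 0" --pt "1 0 0 0 0"

```text
clock: 32.28
position: [0.5675, 0.3344, 0.0724]
ee_rot: [-0.0, 0.999, -0.037, 0.001]
contact_force: [-0.6, -0.8, 0.2]
width: 0.0854
```

```bash
python3 - <<'E'
from h import *
st();cups("wrist","w26");st()
plan([(.565,.335,.014,SY)],step=.04)
E
```

```text
t 32.27 p [0.5675 0.3344 0.0724] yaw -0.0738 F [-0.6 -0.8  0.2] w 0.0854 q [ 0.43  0.51  1.54 -0.    1.09  0.5 ]
w26 px 312.9 229.4 [89.8 90.2] xy@28 [0.5657 0.3374 0.028 ] enc 0.566 0.3363 28.9
t 32.33 p [0.5679 0.3348 0.0731] yaw -0.0738 F [-1.   0.4  0.5] w 0.0856 q [ 0.43  0.51  1.54 -0.    1.09  0.5 ]
from [0.5679 0.3348 0.0731] yaw -0.0738 tilt [ 2.5e-03  9.0e-04 -1.0e+00]
-> (0.565, 0.335, 0.014, -0.071) rows 2
[1, -0.0015, -0.0, 0.0295, -0.001]
[1, -0.0014, -0.0, 0.0296, -0.001]
```

View pics/w26.png

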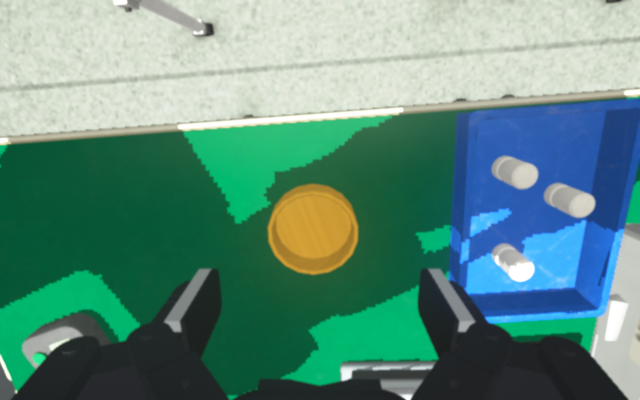

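Call:
send_rows --pt "1 -0.0022 -0.0008 0.029 0" --pt "1 0 0 0.025 0" --pt "1 0 0 0.004 0" --pt "1 0 0 0 0" --pt "0.3 0 0 0 0" --pt "0.3 0 0 0 0" --pt "0.3 0 0 0 0" --pt "0.3 0 0 0 0"

```text
clock: 33.33
position: [0.5652, 0.3363, 0.0153]
ee_rot: [-0.0, 0.999, -0.036, 0.001]
contact_force: [-1.5, -0.6, 4.5]
width: 0.0531
```

Call:
send_rows --pt "0.3 0 0 0 0" --pt "0.3 0 0 0 0"

```text
clock: 33.58
position: [0.5652, 0.3363, 0.0154]
ee_rot: [-0.0, 0.999, -0.037, 0.001]
contact_force: [-1.7, -0.7, 4.5]
width: 0.0531
```

```bash
python3 - <<'E'
from h import *
st();snap("wrist","w27")
plan([(.5655,.335,.18,SY),(.6032,.086,.19,SY)],step=.042,grip=.3)
E
```

```text
t 33.58 p [0.5652 0.3363 0.0154] yaw -0.073 F [-1.7 -0.7  4.5] w 0.0531 q [ 0.43  0.57  1.6  -0.    0.97  0.5 ]
from [0.5651 0.3363 0.0153] yaw -0.073 tilt [ 2.e-03  8.e-04 -1.e+00]
-> (0.5655, 0.335, 0.18, -0.071) rows 4
[0.3, 0.0001, 0.0003, -0.0412, -0.0]
[0.3, 0.0001, 0.0003, -0.0412, -0.001]
[0.3, 0.0001, 0.0003, -0.0411, -0.0]
[0.3, 0.0001, 0.0004, -0.0412, -0.001]
-> (0.6032, 0.086, 0.19, -0.071) rows 7
[0.3, 0.0079, 0.0351, -0.0014, 0.0]
[0.3, 0.0079, 0.0351, -0.0014, 0.0]
[0.3, 0.0079, 0.0351, -0.0014, 0.0]
[0.3, 0.0079, 0.0351, -0.0014, 0.0]
[0.3, 0.0079, 0.0351, -0.0015, 0.0]
[0.3, 0.0079, 0.0351, -0.0014, 0.0]
[0.3, 0.0079, 0.035, -0.0015, 0.0]
```

View pics/w27.png

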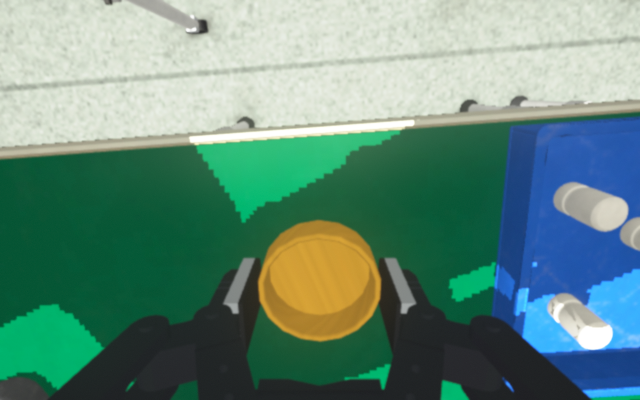

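Call:
send_rows --pt "0.3 0 0 -0.0412 0" --pt "0.3 0 0 -0.0412 0" --pt "0.3 0 0 -0.0411 0" --pt "0.3 0 0.0004 -0.0412 -0.001" --pt "0.3 0.0079 0.0351 -0.0014 0" --pt "0.3 0.0079 0.0351 -0.0014 0" --pt "0.3 0.0079 0.0351 -0.0014 0" --pt "0.3 0.0079 0.0351 -0.0014 0"

```text
clock: 34.62
position: [0.5858, 0.1921, 0.1842]
ee_rot: [0.0, 0.999, -0.036, 0.0]
contact_force: [0.1, 0.5, -0.4]
width: 0.053
```

Call:
send_rows --pt "0.3 0.0079 0.0351 -0.0014 0" --pt "0.3 0.0079 0.0351 -0.0014 0" --pt "0.3 0.0079 0.0351 -0.0014 0" --pt "0.3 0 0 0.02 0" --pt "0.3 0 0 0.02 0" --pt "0.3 0 0 0 0" --pt "0.3 0 0 0 0" --pt "0.3 0 0 0 0"

```text
clock: 35.62
position: [0.6026, 0.0867, 0.1491]
ee_rot: [-0.0, 0.999, -0.036, 0.001]
contact_force: [-0.3, -0.0, -1.3]
width: 0.0528
```

```bash
python3 - <<'E'
from h import *
st();snap("wrist","w28");st()
plan([(.6037,.0861,.122,SY)],step=.042,grip=.3)
im=cv2.imread("pics/w28.png");cv2.imwrite("pics/w28d.png",crop(im,245,170,395,345,4)[:600])
E
```

```text
t 35.62 p [0.6026 0.0867 0.1491] yaw -0.0717 F [-0.3 -0.  -1.3] w 0.0528 q [ 0.03  0.38  1.56 -0.    1.2   0.1 ]
t 35.67 p [0.6025 0.0867 0.149 ] yaw -0.0717 F [ 0.  -0.4 -0.7] w 0.0527 q [ 0.03  0.38  1.56 -0.    1.2   0.1 ]
from [0.6025 0.0867 0.149 ] yaw -0.0717 tilt [ 0.0019 -0.     -1.    ]
-> (0.6037, 0.0861, 0.122, -0.071) rows 1
[0.3, 0.0012, 0.0005, 0.027, -0.0]
```

View pics/w28d.png

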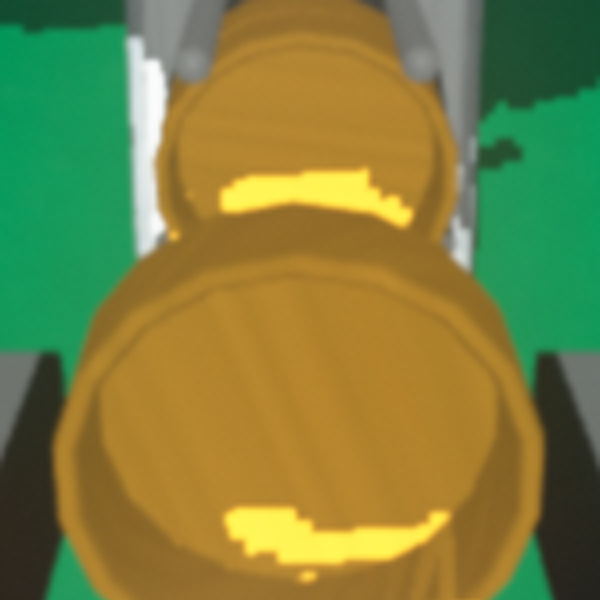

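Call:
send_rows --pt "0.3 0.0012 0.0005 0.02 0" --pt "0.3 0 0 0.015 0" --pt "0.3 0 0 0.01 0" --pt "0.3 0 0 0 0" --pt "0.3 0 0 0 0" --pt "0.3 0 0 0 0"

```text
clock: 36.42
position: [0.6036, 0.0859, 0.1036]
ee_rot: [-0.0, 0.999, -0.036, 0.001]
contact_force: [-0.1, -0.2, -1.9]
width: 0.0533
```

```bash
python3 - <<'E'
from h import *
st();snap("wrist","w29");st()
im=cv2.imread("pics/w29.png");cv2.imwrite("pics/w29d.png",crop(im,245,170,395,345,4)[:600])
E
```

```text
t 36.42 p [0.6036 0.0859 0.1036] yaw -0.072 F [-0.1 -0.2 -1.9] w 0.0533 q [ 0.03  0.42  1.62 -0.    1.1   0.1 ]
t 36.48 p [0.6035 0.0859 0.1036] yaw -0.0721 F [ 0.1 -0.8 -0.3] w 0.053 q [ 0.03  0.42  1.62 -0.    1.1   0.1 ]
```

View pics/w29d.png

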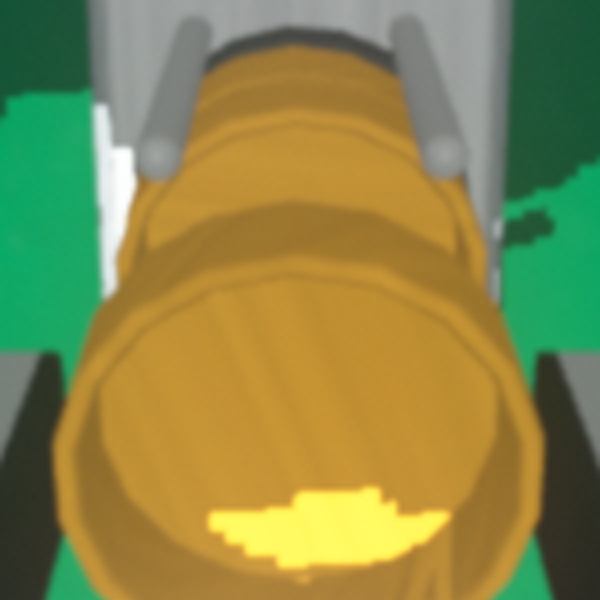

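Same alignment as the second cup, so I'll lower it.

Call:
send_rows --pt "0.3 0.0003 0 0.008 0" --pt "0.3 0 0 0.008 0" --pt "0.3 0 0 0.006 0" --pt "0.3 0 0 0.004 0" --pt "0.3 0 0 0 0" --pt "0.3 0 0 0 0"

```text
clock: 37.22
position: [0.6037, 0.0859, 0.0772]
ee_rot: [0.0, 0.999, -0.036, 0.0]
contact_force: [-0.1, -0.2, 0.3]
width: 0.0528
```

Call:
send_rows --pt "0.3 0 0 0.004 0" --pt "0.3 0 0 0.003 0" --pt "0.3 0 0 0.002 0" --pt "0.3 0 0 0 0" --pt "0.3 0 0 0 0"

```text
clock: 37.85
position: [0.6034, 0.0859, 0.0693]
ee_rot: [0.0, 0.999, -0.036, 0.0]
contact_force: [-2.2, -0.6, 7.0]
width: 0.053
```

Call:
send_rows --pt "0.9 0 0 0 0" --pt "0.9 0 0 0 0" --pt "0.9 0 0 0 0" --pt "0.9 0 0 -0.04 0" --pt "0.9 0 0 -0.05 0" --pt "0.9 0 0 -0.05 0" --pt "0.9 0 0 0 0" --pt "0.9 0 0 0 0"

```text
clock: 38.85
position: [0.6029, 0.0859, 0.2075]
ee_rot: [0.0, 0.999, -0.036, -0.0]
contact_force: [0.9, 0.3, -0.9]
width: 0.0768
```

```bash
python3 - <<'E'
from h import *
st();snap("wrist","w30");snap("scene","s30");c=cal("wrist");print(proj(c,(.6122,.1837,.078)))
im=cv2.imread("pics/s30.png");cv2.imwrite("pics/s30c.png",crop(im,230,130,380,290,4)[:600])
plan([(.6122,.1837,.15,SY),(.6122,.1837,.05,SY)],step=.04)
E
```

```text
t 38.85 p [0.6029 0.0859 0.2075] yaw -0.0721 F [ 0.9  0.3 -0.9] w 0.0768 q [ 0.03  0.34  1.47 -0.    1.33  0.1 ]
[321.97168878  64.46031517]
from [0.6023 0.0859 0.2062] yaw -0.072 tilt [-3.4e-03 -2.0e-04 -1.0e+00]
-> (0.6122, 0.1837, 0.15, -0.071) rows 3
[1, 0.0009, -0.0328, 0.0187, -0.0]
[1, 0.001, -0.0327, 0.0188, -0.0]
[1, 0.0009, -0.0328, 0.0187, -0.0]
-> (0.6122, 0.1837, 0.05, -0.071) rows 3
[1, 0.0, 0.0, 0.0333, -0.0]
[1, 0.0, 0.0, 0.0334, -0.0]
[1, 0.0, 0.0, 0.0333, -0.0]
```

View pics/w30.png

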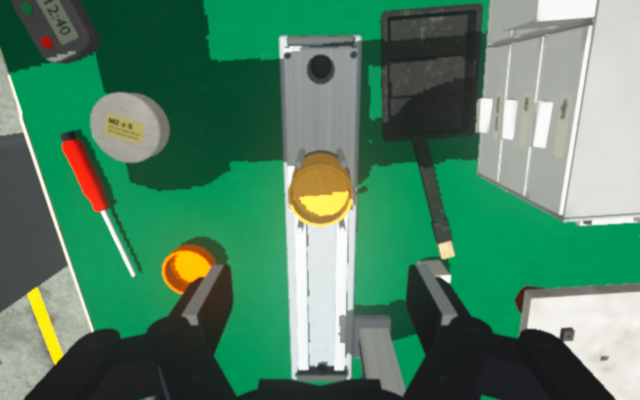

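View pics/s30c.png

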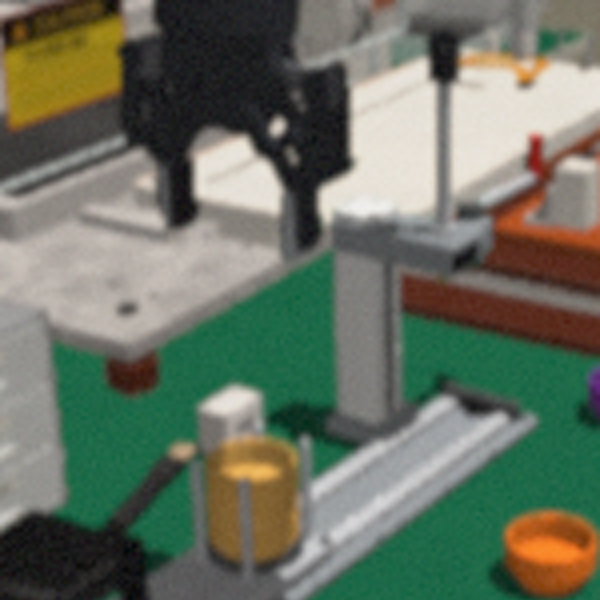

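Call:
send_rows --pt "0.45 0.0009 -0.0325 0.0187 0" --pt "0.45 0.001 -0.0325 0.0188 0" --pt "0.45 0.0009 -0.0322 0.0187 0" --pt "0.45 0 0 0.02 0" --pt "0.45 0 0 0 0" --pt "0.45 0 0 0 0"

```text
clock: 39.7
position: [0.6132, 0.1824, 0.1315]
ee_rot: [0.0, 0.999, -0.036, -0.0]
contact_force: [0.3, 0.7, -0.0]
width: 0.0387
```

```bash
python3 - <<'E'
from h import *
st();snap("wrist","w31");c=cal("wrist");print(proj(c,(.6122,.1825,.078)))
plan([(.6122,.1825,.05,SY)],step=.04)
E
```

```text
t 39.7 p [0.6132 0.1824 0.1315] yaw -0.0724 F [ 0.3  0.7 -0. ] w 0.0387 q [ 0.18  0.44  1.51 -0.    1.19  0.25]
[314.8335179 227.1481404]
from [0.6136 0.1823 0.1321] yaw -0.0725 tilt [ 6.e-04 -1.e-04 -1.e+00]
-> (0.6122, 0.1825, 0.05, -0.071) rows 3
[1, -0.0005, -0.0, 0.0274, -0.0]
[1, -0.0004, -0.0, 0.0274, -0.001]
[1, -0.0005, -0.0001, 0.0273, -0.0]
```

View pics/w31.png

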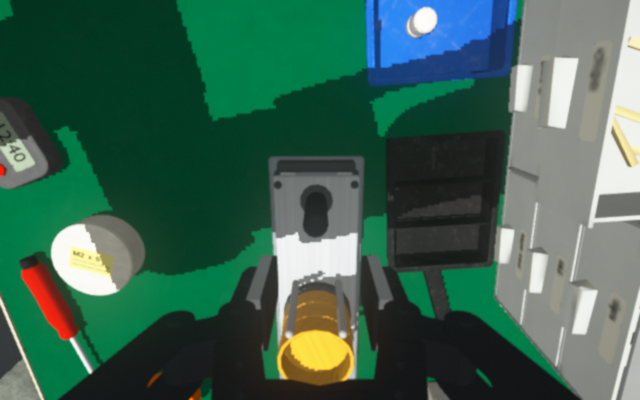

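Call:
send_rows --pt "0.45 -0.0005 0 0.0274 0" --pt "0.45 -0.0004 0 0.0274 0" --pt "0.45 0 0 0.0273 0" --pt "0.45 0 0 0 0" --pt "0.0 0 0 0 0" --pt "0.0 0 0 0 0" --pt "0.0 0 0 0 0" --pt "0.0 0 0 0 0" --squeeze 25

```text
clock: 40.75
position: [0.6107, 0.1828, 0.0513]
ee_rot: [0.0, 0.999, -0.036, -0.001]
contact_force: [-5.4, -1.1, 3.5]
width: 0.0151
```

```bash
python3 - <<'E'
from h import *
st();snap("wrist","w32")
E
```

```text
t 40.75 p [0.6107 0.1828 0.0513] yaw -0.0721 F [-5.4 -1.1  3.5] w 0.0151 q [0.18 0.51 1.61 0.   1.02 0.25]
```

View pics/w32.png

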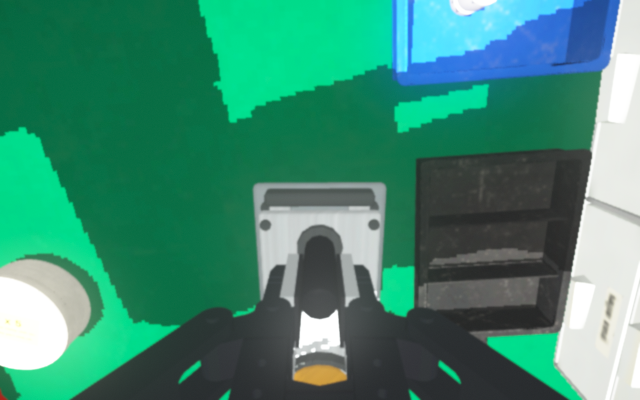

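Call:
send_rows --pt "0 0 0.004 0 0" --pt "0 0 0.008 0 0" --pt "0 0 0.01 0 0" --pt "0 0 0.01 0 0" --pt "0 0 0.01 0 0" --pt "0 0 0.01 0 0" --pt "0 0 0.01 0 0" --pt "0 0 0.008 0 0"

```text
clock: 41.8
position: [0.606, 0.1133, 0.0513]
ee_rot: [-0.001, 0.999, -0.036, -0.001]
contact_force: [-5.5, 3.2, 4.5]
width: 0.015
```

Call:
send_rows --pt "0 0 0.01 0 0" --pt "0 0 0.01 0 0" --pt "0 0 0.01 0 0" --pt "0 0 0.01 0 0" --pt "0 0 0.01 0 0" --pt "0 0 0.01 0 0" --pt "0 0 0.01 0 0" --pt "0 0 0.01 0 0"

```text
clock: 42.8
position: [0.6006, 0.0334, 0.0512]
ee_rot: [-0.0, 0.999, -0.036, -0.0]
contact_force: [-4.9, 1.9, 4.7]
width: 0.0152
```

Call:
send_rows --pt "0 0 0.01 0 0" --pt "0 0 0.008 0 0" --pt "0 0 0.008 0 0" --pt "0 0 0.006 0 0" --pt "0 0 0 0 0"

```text
clock: 43.42
position: [0.5984, 0.0004, 0.0512]
ee_rot: [0.001, 0.999, -0.036, -0.0]
contact_force: [-5.3, -0.5, 5.2]
width: 0.015
```

```bash
python3 - <<'E'
from h import *
st();snap("scene","s33")
im=cv2.imread("pics/s33.png");cv2.imwrite("pics/s33c.png",crop(im,230,120,430,270,4)[:600])
E
```

```text
t 43.42 p [5.984e-01 4.000e-04 5.120e-02] yaw -0.0721 F [-5.3 -0.5  5.2] w 0.015 q [-0.11  0.46  1.7  -0.    0.98 -0.04]
```

View pics/s33c.png

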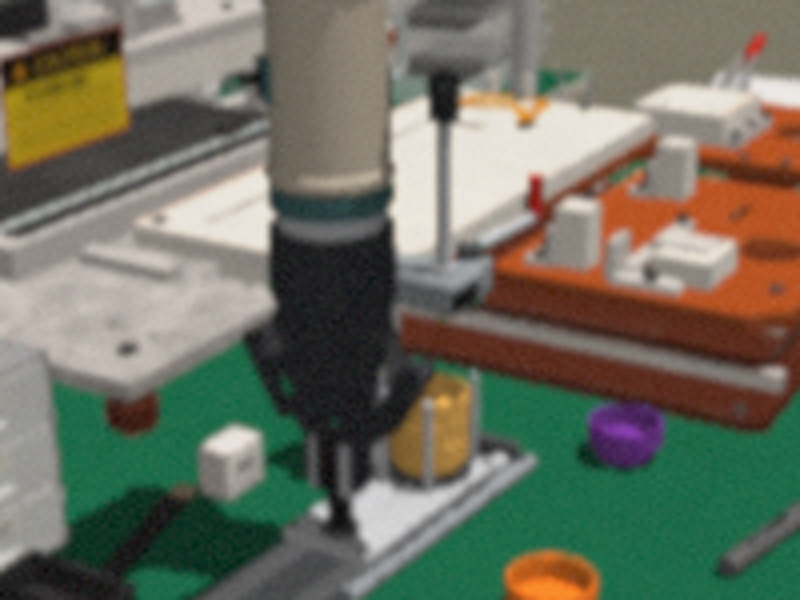

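Call:
send_rows --pt "0 0 0.006 0 0" --pt "0 0 0.005 0 0" --pt "0 0 0.003 0 0" --pt "0 0 0 0 0"

```text
clock: 43.98
position: [0.5974, -0.0131, 0.0512]
ee_rot: [0.0, 0.999, -0.036, -0.0]
contact_force: [-5.0, 1.0, 5.6]
width: 0.0149
```

Call:
send_rows --pt "0 0 0.003 0 0" --pt "0 0 0 0 0"

```text
clock: 44.22
position: [0.5972, -0.016, 0.0512]
ee_rot: [0.0, 0.999, -0.036, -0.0]
contact_force: [-5.0, 1.0, 4.9]
width: 0.0151
```

Call:
send_rows --pt "0 0 0.002 0 0" --pt "0 0 0 0 0"

```text
clock: 44.48
position: [0.5972, -0.0166, 0.0512]
ee_rot: [-0.001, 0.999, -0.036, -0.0]
contact_force: [-4.0, 5.3, 5.4]
width: 0.0154
```

Call:
send_rows --pt "0 0 0.002 0 0" --pt "0 0 0 0 0"

```text
clock: 44.72
position: [0.5972, -0.0166, 0.0512]
ee_rot: [-0.003, 0.999, -0.037, -0.0]
contact_force: [-3.7, 9.8, 4.8]
width: 0.0152
```

Call:
send_rows --pt "0 0 -0.0025 0 0" --pt "0.45 0 0 0 0" --pt "0.45 0 0 0 0" --pt "0.45 0 0 0 0" --pt "0.45 0 0 0 0"

```text
clock: 45.35
position: [0.5982, -0.0175, 0.0497]
ee_rot: [0.0, 0.999, -0.036, 0.0]
contact_force: [0.1, 0.1, -0.9]
width: 0.0385
```

Call:
send_rows --pt "0.45 0 0 -0.04 0" --pt "0.45 0 0 -0.05 0" --pt "0.45 0 0 -0.05 0" --pt "0.45 0 0 -0.05 0" --pt "0.45 0 0 -0.05 0" --pt "0.45 0 0 -0.05 0" --pt "0.6 0 0 0 0" --pt "0.6 0 0 0 0"

```text
clock: 46.35
position: [0.5976, -0.0173, 0.3391]
ee_rot: [0.0, 0.999, -0.036, -0.0]
contact_force: [0.1, -0.6, -0.1]
width: 0.0513
```

```bash
python3 - <<'E'
from h import *
st();snap("wrist","w34");snap("scene","s34");snap("top","t34")
im=cv2.imread("pics/s34.png");cv2.imwrite("pics/s34c.png",crop(im,250,140,410,280,5)[:600])
im=cv2.imread("pics/t34.png");cv2.imwrite("pics/t34c.png",crop(im,245,130,445,260,4)[:600])
plan([(.5905,-.1178,.345,SY),(.5905,-.1178,.258,SY)],step=.04)
E
```

```text
t 46.35 p [ 0.5976 -0.0173  0.3391] yaw -0.0721 F [ 0.1 -0.6 -0.1] w 0.0513 q [-0.15  0.27  1.25 -0.    1.62 -0.07]
from [ 0.5972 -0.0172  0.3378] yaw -0.072 tilt [-3.5e-03  4.0e-04 -1.0e+00]
-> (0.5905, -0.1178, 0.345, -0.071) rows 3
[1, 0.0002, 0.0336, -0.0024, -0.0]
[1, 0.0002, 0.0336, -0.0024, -0.0]
[1, 0.0002, 0.0336, -0.0024, -0.001]
-> (0.5905, -0.1178, 0.258, -0.071) rows 3
[1, -0.0, 0.0, 0.029, 0.0]
[1, -0.0, 0.0, 0.029, 0.0]
[1, -0.0, 0.0, 0.029, 0.0]
```

View pics/w34.png

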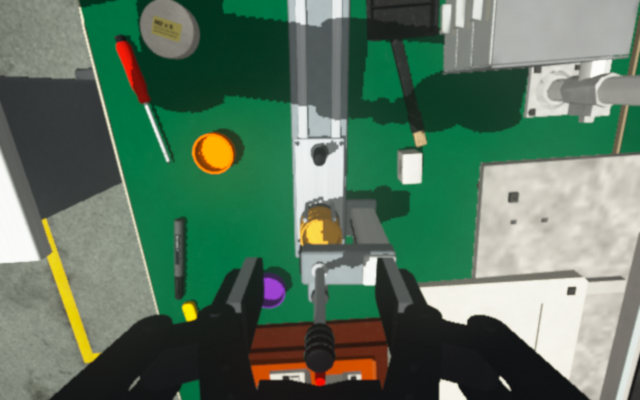

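View pics/s34c.png

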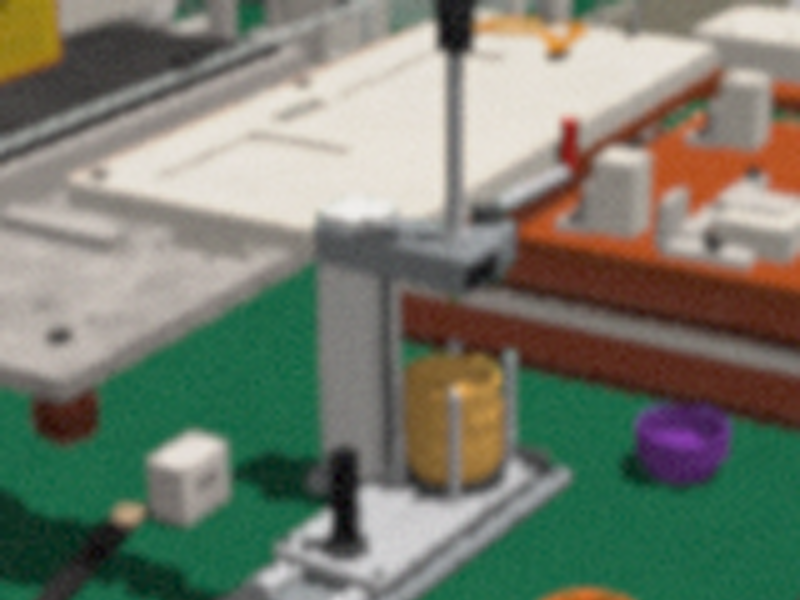

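View pics/t34c.png

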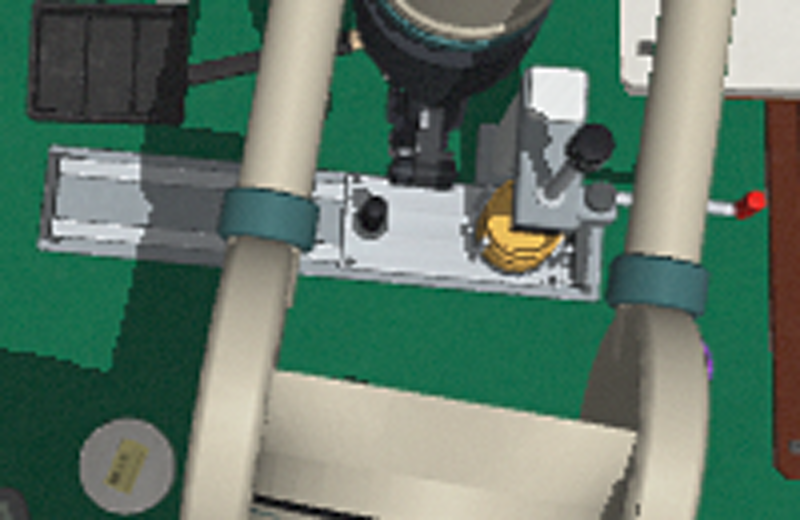

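Call:
send_rows --pt "0.6 0.0002 0.0336 -0.0024 0" --pt "0.6 0.0002 0.0336 -0.0024 0" --pt "0.6 0.0002 0.0336 -0.0024 0" --pt "0.6 0 0 0.01 0" --pt "0.6 0 0 0 0" --pt "0.6 0 0 0 0"

```text
clock: 47.25
position: [0.5911, -0.1168, 0.3363]
ee_rot: [-0.0, 0.999, -0.035, -0.001]
contact_force: [0.7, 0.1, 0.7]
width: 0.0514
```

```bash
python3 - <<'E'
from h import *
st();snap("wrist","w35");c=cal("wrist");print(proj(c,(.5905,-.1165,.289)))
plan([(.5905,-.1178,.258,SY)],step=.04)
E
```

```text
t 47.25 p [ 0.5911 -0.1168  0.3363] yaw -0.0709 F [0.7 0.1 0.7] w 0.0514 q [-0.31  0.28  1.24  0.    1.62 -0.24]
[315.81715689 230.96387724]
from [ 0.5913 -0.1168  0.3368] yaw -0.0707 tilt [-3.e-04  4.e-04 -1.e+00]
-> (0.5905, -0.1178, 0.258, -0.071) rows 2
[1, -0.0003, 0.0005, 0.0394, 0.0]
[1, -0.0004, 0.0005, 0.0394, 0.001]
```

View pics/w35.png

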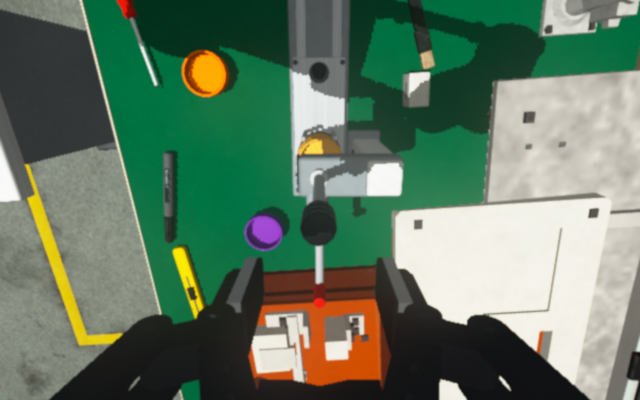

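Call:
send_rows --pt "0.6 0 0.0003 0.0394 0" --pt "0.6 0 0.0003 0.0394 0" --pt "0.6 0 0 0 0" --pt "0.6 0 0 0 0" --pt "0.1 0 0 0 0" --pt "0.1 0 0 0 0" --pt "0.1 0 0 0 0" --pt "0.1 0 0 0 0" --squeeze 20

```text
clock: 48.3
position: [0.5904, -0.1185, 0.2583]
ee_rot: [0.0, 0.999, -0.036, -0.001]
contact_force: [-4.1, 0.8, 0.8]
width: 0.0211
```

Call:
send_rows --pt "0.1 0 0 0.005 0" --pt "0.1 0 0 0.008 0" --pt "0.1 0 0 0.008 0" --pt "0.1 0 0 0.006 0" --pt "0.1 0 0 0 0"

```text
clock: 48.92
position: [0.5904, -0.1184, 0.2299]
ee_rot: [-0.0, 0.999, -0.036, -0.001]
contact_force: [-4.7, 1.0, -2.7]
width: 0.0211
```

```bash
python3 - <<'E'
from h import *
st();snap("scene","s36")
im=cv2.imread("pics/s36.png");cv2.imwrite("pics/s36c.png",crop(im,250,120,410,260,5)[:700])
E
```

```text
t 48.92 p [ 0.5904 -0.1184  0.2299] yaw -0.0721 F [-4.7  1.  -2.7] w 0.0211 q [-0.31  0.32  1.45 -0.    1.38 -0.24]
```

View pics/s36c.png

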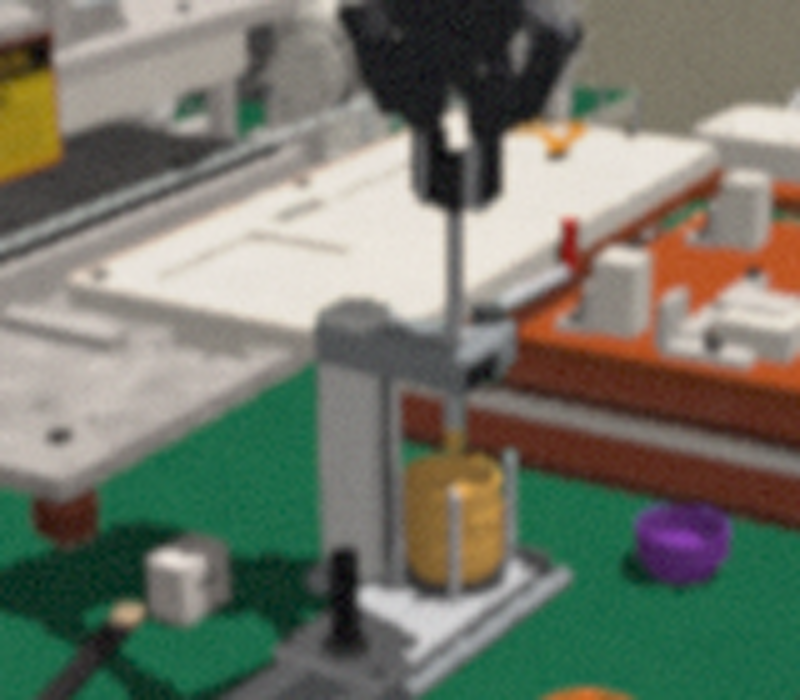

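Call:
send_rows --pt "0.1 0 0 0.006 0" --pt "0.1 0 0 0.007 0" --pt "0.1 0 0 0.006 0" --pt "0.1 0 0 0.005 0" --pt "0.1 0 0 0 0"

```text
clock: 49.6
position: [0.5904, -0.1185, 0.2065]
ee_rot: [-0.0, 0.999, -0.036, -0.001]
contact_force: [-5.3, 0.2, -2.7]
width: 0.0213
```

Call:
send_rows --pt "0.1 0 0 0.002 0" --pt "0.1 0 0 0 0"

```text
clock: 49.85
position: [0.5905, -0.1185, 0.2049]
ee_rot: [0.0, 0.999, -0.036, -0.001]
contact_force: [-6.6, 0.1, -0.3]
width: 0.0212
```

Call:
send_rows --pt "0.1 0 0 0.0015 0" --pt "0.1 0 0 0 0"

```text
clock: 50.1
position: [0.5905, -0.1184, 0.2035]
ee_rot: [0.0, 0.999, -0.036, -0.001]
contact_force: [-5.6, -0.8, -0.1]
width: 0.0214
```

Call:
send_rows --pt "0.1 0 0 0.0015 0" --pt "0.1 0 0 0 0"

```text
clock: 50.35
position: [0.5904, -0.1184, 0.2021]
ee_rot: [0.0, 0.999, -0.036, -0.001]
contact_force: [-6.1, -0.3, 0.4]
width: 0.0212
```

Call:
send_rows --pt "0.1 0 0 0.0015 0" --pt "0.1 0 0 0 0"

```text
clock: 50.6
position: [0.5905, -0.1184, 0.2006]
ee_rot: [0.0, 0.999, -0.036, -0.001]
contact_force: [-5.8, -1.1, -0.2]
width: 0.0214
```

Call:
send_rows --pt "0.1 0 0 0.001 0" --pt "0.1 0 0 0 0"

```text
clock: 50.85
position: [0.5905, -0.1185, 0.2003]
ee_rot: [0.0, 0.999, -0.036, -0.001]
contact_force: [-7.3, 0.7, 2.1]
width: 0.0214
```

Call:
send_rows --pt "0.1 0 0 0.001 0" --pt "0.1 0 0 0 0"

```text
clock: 51.1
position: [0.5905, -0.1185, 0.2001]
ee_rot: [0.0, 0.999, -0.036, -0.0]
contact_force: [-7.7, 0.4, 6.2]
width: 0.0216
```

Call:
send_rows --pt "0.1 0 0 -0.001 0" --pt "0.1 0 0 0 0" --pt "0.6 0 0 0 0" --pt "0.6 0 0 0 0" --pt "0.6 0 0 0 0" --pt "0.6 0 0 0 0"

```text
clock: 51.85
position: [0.5916, -0.1185, 0.1997]
ee_rot: [0.0, 0.999, -0.036, 0.0]
contact_force: [-0.3, 0.5, -0.1]
width: 0.0513
```

Call:
send_rows --pt "0.6 0 0 -0.03 0" --pt "0.6 0 0 -0.04 0" --pt "0.6 0 0 -0.05 0" --pt "0.6 0 0 -0.01 0" --pt "0.6 0 0 0 0" --pt "0.6 0 0 0 0"

```text
clock: 52.6
position: [0.5904, -0.1182, 0.3276]
ee_rot: [-0.0, 0.999, -0.036, -0.002]
contact_force: [0.0, 0.6, -0.6]
width: 0.0515
```

```bash
python3 - <<'E'
from h import *
st();snap("wrist","w37");snap("scene","s37")
im=cv2.imread("pics/s37.png");cv2.imwrite("pics/s37c.png",crop(im,250,120,410,260,5)[:700])
c=cal("scene");print("knob top scene pred", proj(c,(.5903,-.117,.229)))
plan([(.582,-.2325,.32,SY),(.582,-.2325,.176,SY)],step=.04)
E
```

```text
t 52.6 p [ 0.5904 -0.1182  0.3276] yaw -0.072 F [ 0.   0.6 -0.6] w 0.0515 q [-0.31  0.28  1.26 -0.    1.6  -0.24]
knob top scene pred [340.34139939 160.75051431]
from [ 0.5905 -0.1182  0.3277] yaw -0.072 tilt [-0.0033  0.001  -1.    ]
-> (0.582, -0.2325, 0.32, -0.071) rows 3
[1, -0.0001, 0.0382, 0.0026, -0.0]
[1, -0.0001, 0.0382, 0.0025, -0.0]
[1, -0.0001, 0.0382, 0.0026, -0.0]
-> (0.582, -0.2325, 0.176, -0.071) rows 4
[1, 0.0, 0.0, 0.036, -0.0]
[1, 0.0, 0.0, 0.036, -0.0]
[1, 0.0, 0.0, 0.036, -0.0]
[1, 0.0, 0.0, 0.036, -0.0]
```

View pics/s37c.png

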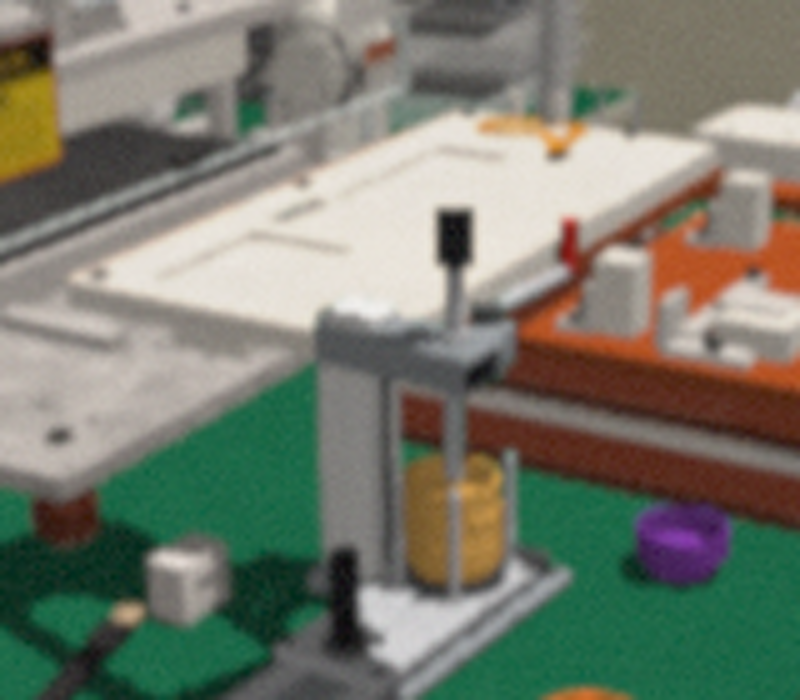

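View pics/w37.png

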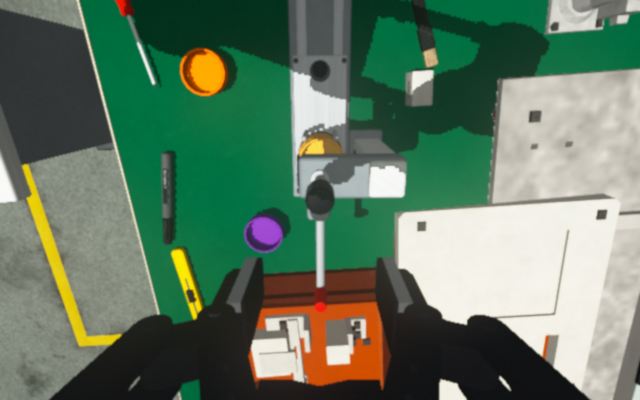

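Call:
send_rows --pt "0.6 0 0.0382 0.0026 0" --pt "0.6 0 0.0382 0.0025 0" --pt "0.6 0 0.0382 0.0026 0" --pt "0.6 0 0 0.03 0" --pt "0.6 0 0 0.03 0" --pt "0.6 0 0 0 0" --pt "0.6 0 0 0 0"

```text
clock: 53.58
position: [0.5833, -0.2328, 0.2624]
ee_rot: [0.0, 0.999, -0.036, 0.0]
contact_force: [0.4, -0.2, 0.6]
width: 0.0513
```

```bash
python3 - <<'E'
from h import *
st();snap("wrist","w38");c=cal("wrist");print(proj(c,(.5823,-.232,.195)))
plan([(.582,-.2325,.176,SY)],step=.04)
E
```

```text
t 53.58 p [ 0.5833 -0.2328  0.2624] yaw -0.0718 F [ 0.4 -0.2  0.6] w 0.0513 q [-0.49  0.34  1.33 -0.    1.47 -0.42]
[314.93576006 217.91354943]
from [ 0.5836 -0.2329  0.2631] yaw -0.0717 tilt [ 0.0018 -0.001  -1.    ]
-> (0.582, -0.2325, 0.176, -0.071) rows 3
[1, -0.0006, -0.0001, 0.029, -0.0]
[1, -0.0005, -0.0001, 0.0291, -0.0]
[1, -0.0006, -0.0001, 0.029, -0.0]
```

View pics/w38.png

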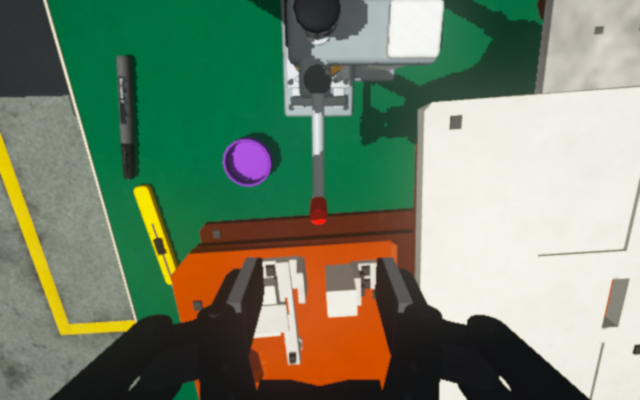

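Call:
send_rows --pt "0.6 0 -0.001 0.029 0" --pt "0.6 0 -0.0005 0.029 0" --pt "0.6 0 0 0.029 0" --pt "0.6 0 0 0 0" --pt "0 0 0 0 0" --pt "0 0 0 0 0" --pt "0 0 0 0 0" --pt "0 0 0 0 0" --squeeze 30

```text
clock: 54.62
position: [0.5828, -0.2318, 0.1767]
ee_rot: [0.001, 0.999, -0.036, 0.0]
contact_force: [-2.4, -0.1, 6.3]
width: 0.0102
```

Call:
send_rows --pt "0 0 0 0 0" --pt "0 0 0 0 0"

```text
clock: 54.88
position: [0.5828, -0.2318, 0.1767]
ee_rot: [0.001, 0.999, -0.036, 0.0]
contact_force: [-2.7, -0.8, 6.6]
width: 0.0106
```

```bash
python3 - <<'E'
from h import *
st();snap("wrist","w39")
E
```

```text
t 54.88 p [ 0.5828 -0.2318  0.1767] yaw -0.072 F [-2.7 -0.8  6.6] w 0.0106 q [-0.49  0.39  1.48 -0.    1.28 -0.42]
```

View pics/w39.png

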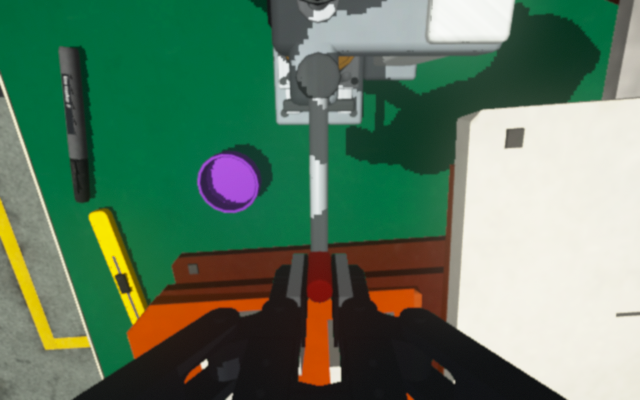

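Call:
send_rows --pt "0 -0.0111 -0.0007 0 0" --pt "0 -0.0109 -0.0022 0 0" --pt "0 -0.0105 -0.0036 0 0" --pt "0 -0.01 -0.0049 0 0"

```text
clock: 55.42
position: [0.5423, -0.2175, 0.1766]
ee_rot: [0.001, 0.999, -0.036, 0.002]
contact_force: [5.1, 4.7, 4.3]
width: 0.0106
```

Call:
send_rows --pt "0 -0.0093 -0.0062 0 0" --pt "0 -0.0084 -0.0073 0 0" --pt "0 -0.0073 -0.0084 0 0" --pt "0 -0.0062 -0.0093 0 0"

```text
clock: 55.92
position: [0.5136, -0.1833, 0.1764]
ee_rot: [0.0, 0.999, -0.036, 0.002]
contact_force: [2.6, -1.0, 7.1]
width: 0.0104
```

Call:
send_rows --pt "0 -0.0049 -0.01 0 0" --pt "0 -0.0036 -0.0105 0 0" --pt "0 -0.0022 -0.0109 0 0" --pt "0 -0.0007 -0.0111 0 0" --pt "0 0 0 0 0"

```text
clock: 56.55
position: [0.5037, -0.1388, 0.1762]
ee_rot: [-0.001, 0.999, -0.035, 0.0]
contact_force: [-1.4, 2.3, 8.3]
width: 0.0108
```

```bash
python3 - <<'E'
from h import *
st();snap("wrist","w40")
E
```

```text
t 56.55 p [ 0.5037 -0.1388  0.1762] yaw -0.071 F [-1.4  2.3  8.3] w 0.0108 q [-0.4   0.24  1.71  0.    1.2  -0.33]
```

View pics/w40.png

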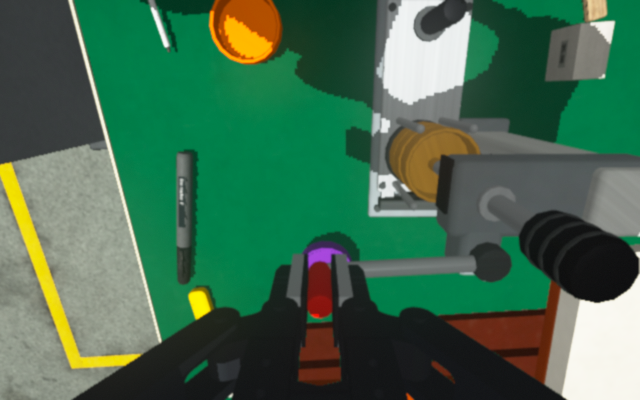

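Call:
send_rows --pt "0 0 -0.003 0 0" --pt "0 0 -0.003 0 0" --pt "0 0 0 0 0" --squeeze 70

```text
clock: 56.98
position: [0.5038, -0.1344, 0.1763]
ee_rot: [0.001, 0.999, -0.036, 0.0]
contact_force: [-2.3, -1.1, 9.8]
width: 0.0089
```

Call:
send_rows --pt "0 0 -0.002 0 0" --pt "0 0 -0.002 0 0" --pt "0 0 0 0 0"

```text
clock: 57.35
position: [0.5041, -0.1314, 0.1763]
ee_rot: [0.002, 0.999, -0.036, 0.0]
contact_force: [-1.6, -3.5, 9.3]
width: 0.009
```

```bash
python3 - <<'E'
from h import *
st();snap("wrist","w41")
E
```

```text
t 57.35 p [ 0.5041 -0.1314  0.1763] yaw -0.0722 F [-1.6 -3.5  9.3] w 0.009 q [-0.39  0.23  1.71 -0.    1.2  -0.31]
```

View pics/w41.png

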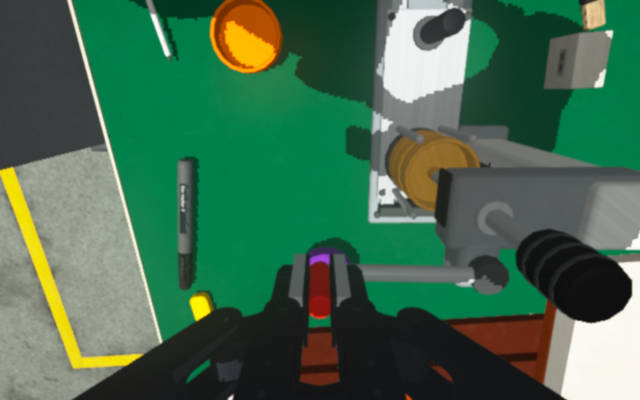

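Call:
send_rows --pt "0 0 -0.002 0 0" --pt "0 0 -0.002 0 0" --pt "0 0 0 0 0"

```text
clock: 57.78
position: [0.5042, -0.1309, 0.1764]
ee_rot: [0.005, 0.999, -0.036, -0.0]
contact_force: [-3.5, -12.0, 7.8]
width: 0.009
```

Call:
send_rows --pt "0 0 -0.002 0 0" --pt "0 0 0 0 0"

```text
clock: 58.02
position: [0.5042, -0.1306, 0.1764]
ee_rot: [0.007, 0.999, -0.035, -0.0]
contact_force: [-4.1, -15.7, 7.2]
width: 0.0091
```

```bash
python3 - <<'E'
from h import *
st();snap("wrist","w42")
E
```

```text
t 58.02 p [ 0.5042 -0.1306  0.1764] yaw -0.0709 F [ -4.1 -15.7   7.2] w 0.0091 q [-0.38  0.23  1.71 -0.01  1.2  -0.3 ]
```

View pics/w42.png

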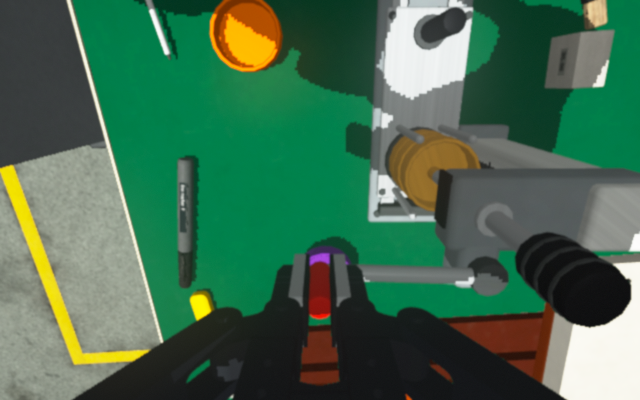

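Call:
send_rows --pt "0 0 0.004 0 0" --pt "0 0 0 0 0" --pt "0.5 0 0 0 0" --pt "0.5 0 0 0 0" --pt "0.5 0 0 0 0" --pt "0.5 0 0 0 0" --squeeze 20

```text
clock: 58.82
position: [0.5049, -0.1278, 0.1745]
ee_rot: [-0.0, 0.999, -0.036, -0.0]
contact_force: [0.1, -0.3, -0.0]
width: 0.0425
```

Call:
send_rows --pt "0.5 0 0 -0.03 0" --pt "0.5 0 0 -0.05 0" --pt "0.5 0 0 -0.05 0" --pt "0.5 -0.03 0 -0.02 0" --pt "0.5 -0.04 0 0 0" --pt "0.5 -0.04 0 0 0" --pt "0.5 0 0 0 0"

```text
clock: 59.7
position: [0.3931, -0.1196, 0.3253]
ee_rot: [0.0, 0.999, -0.036, -0.0]
contact_force: [1.0, 0.3, 0.2]
width: 0.0427
```

```bash
python3 - <<'E'
from h import *
st();snap("wrist","w43");snap("scene","s43");snap("top","t43")
im=cv2.imread("pics/s43.png");cv2.imwrite("pics/s43c.png",crop(im,250,140,410,260,5)[:600])
im=cv2.imread("pics/t43.png");cv2.imwrite("pics/t43c.png",crop(im,245,130,445,260,4)[:600])
E
```

```text
t 59.7 p [ 0.3931 -0.1196  0.3253] yaw -0.0727 F [1.  0.3 0.2] w 0.0427 q [-0.46 -0.02  1.63 -0.    1.53 -0.39]
```

View pics/w43.png

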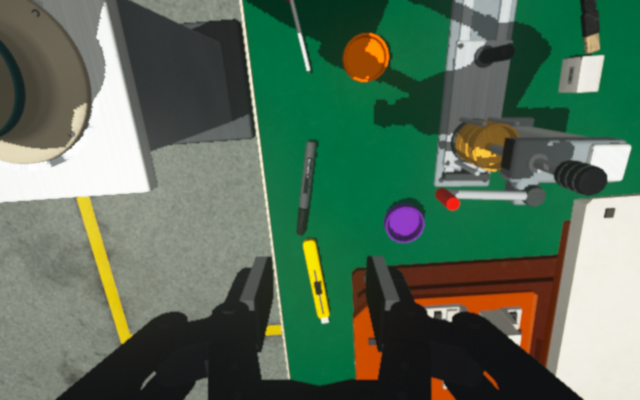

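View pics/s43c.png

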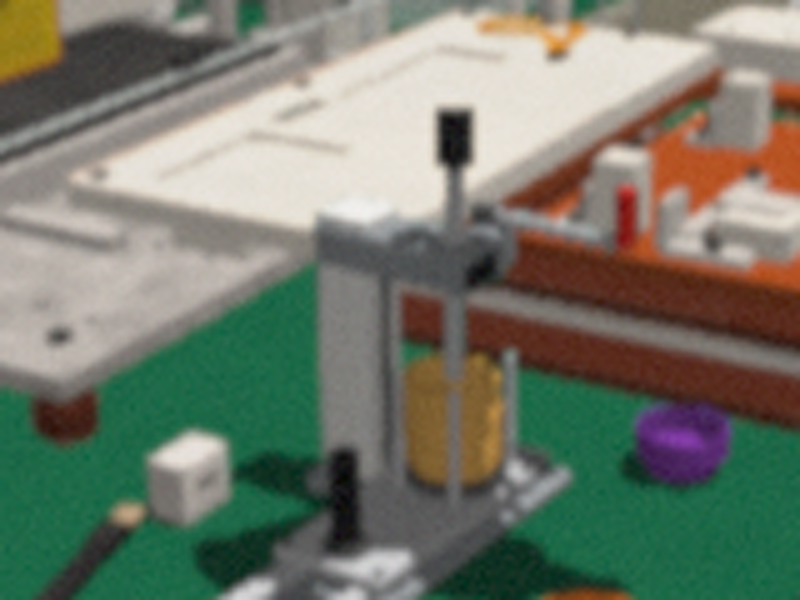

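View pics/t43c.png

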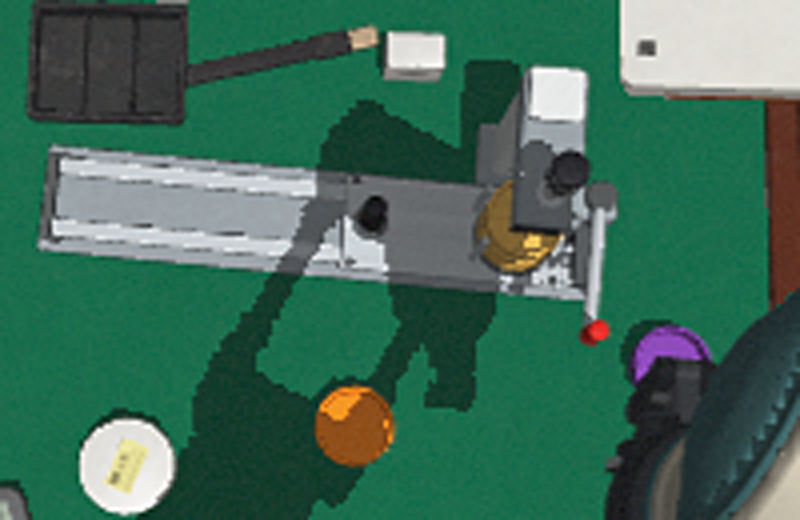

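```bash
python3 - <<'E'
from h import *
cups("top","t44");st();print(manip.sign_off())
E
```

```text
t 59.9 p [ 0.3963 -0.1205  0.3248] yaw -0.0718 F [-0.7 -0.7 -0.1] w 0.0428 q [-0.46 -0.02  1.63  0.    1.53 -0.39]
the job is handed in; nothing more can be done
None
```

I finished the measurement and handed it in at about 60 s of the 210 s allowed. I opened the lock and raised the probe. I then stacked the three brass cups in the seat and pushed the carriage to its end stop. After that I lowered the probe onto the floor of the top cup, closed the lock fully and moved the arm clear.

My last checks:
- **Cups:** only three brass cups were on the table, and all three are in the stack. Each one touched down within about a millimetre of the expected height and stands straight between the rods.
- **Carriage:** it moved about 200 mm and then stopped dead against a push of about 10 N.
- **Probe:** it touched the floor with about 6 N of push. The knob height looked the same in the scene camera before and after locking, to within a pixel.
- **Lock:** I pushed the lever to its stop with about 16 N. Afterwards it sat slightly beyond its starting closed position, at roughly 1.6 rad, so it had not sprung back.
- **Everything else:** I left all the other objects alone, and the last pictures show the ones in view where they started.

No check failed. Two readings were looser than the rest: the wrist and top cameras differed by 1–3 mm on positions, and the force readings had a few newtons of offset while gripping. I did not notice any cup being knocked aside or the grip slackening.

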